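Turn the blanks on edge and clamp them in the laminating press

TASK

Dry-fit the loose wooden blanks for laminating: lay each one leaning in the V cradle, let go and take it again by its thickness, then stand it on its long narrow edge across the bed of the press, in any order. When all the blanks that are there stand in the press, slide the jaw up to clamp them into one tight pack against the fence, on edge, centred across the bed with their ends about level, and let go. Do not knock over the glue bottle or disturb the try square and tape measure.

Things in the scene. Friction and masses are not known exactly. Their poses are not given: they have to be found in the camera images.
- blank_0_c (a point): centre of a planed pale-wood blank, a plain bar 45 x 110 x 22 mm (about 55 to 95 g, up to four alike, None if absent; it starts lying flat on the bench). Its x axis runs across the 45 mm width, y along the 110 mm length, z through the 22 mm thickness.
- blank_1_c (a point): centre of a planed pale-wood blank, a plain bar 45 x 110 x 22 mm (about 55 to 95 g, up to four alike, None if absent; it starts lying flat on the bench). Its x axis runs across the 45 mm width, y along the 110 mm length, z through the 22 mm thickness.
- blank_2_c (a point): centre of a planed pale-wood blank, a plain bar 45 x 110 x 22 mm (about 55 to 95 g, up to four alike, None if absent; it starts lying flat on the bench). Its x axis runs across the 45 mm width, y along the 110 mm length, z through the 22 mm thickness.
- blank_3_c (a point): centre of a planed pale-wood blank, a plain bar 45 x 110 x 22 mm (about 55 to 95 g, up to four alike, None if absent; it starts lying flat on the bench). Its x axis runs across the 45 mm width, y along the 110 mm length, z through the 22 mm thickness.
- cradle: fixed wooden V cradle, base 134 x 104 x 12 mm; origin under its centre. Two V blocks 22 mm wide at x = -43, +43 mm; the 64 mm gap between is open down to the base for fingers. A blank lies in it, length along x, broad face on a 45 degree slope that rises toward +y, lower long edge against the -y lips, which cover about 3/4 of that edge's thickness.
- cradle_seat (a point): the centre of a blank that is fully seated in the cradle, 78 mm above the bench; axes as the cradle's (not tilted)
- press: fixed laminating press; origin under the centre of its plywood bed (178 mm along x, 310 along y, top 18 mm above the bench). The fence at the -y end is two dark wooden stops 18 mm wide, 42 high, at x = -40, +40 mm, inner faces at y = -128 mm. Steel guide rods run along y at x = -82, +82 mm, tops 29 mm above the bench. Blanks stand on their long 22 mm edge, length along x, centred at x = 0.
- jaw (a joint): slide of the press jaw in m: 0 is fully open (face 230 mm from the fence), growing as the jaw moves toward the fence (the press's -y), up to 0.185; it takes about 3 N to slide and stays where it is left. Face to fence distance is 0.230 minus this value.
- jaw_face (a point): middle of the flat face of the jaw that looks to the fence, 40 mm above the bench; the dark jaw plate is 90 mm wide, 18 mm thick, top 61 mm above the bench; axes as the press's
- jaw_handle (a point): grip point of the pale wooden handle block on the jaw's back, 29 mm behind the face, 70 mm above the bench; the block is 30 mm along the press's x, 22 mm along y, its top 86 mm above the bench (16 mm above this point)
- glue_bottle: white glue bottle 58 mm thick, 198 mm high, standing near the work; origin under its foot, z up: to be left alone
- try_square: try square 115 x 170 x 18 mm lying on the bench: to be left alone
- tape_measure: tape measure 34 x 77 x 56 mm standing on the bench: to be left alone
Not all that is in view belongs to the job. Leave any green look-alike of the part that bears blank_2_c alone.

How it is judged (in metres and radians):
On the way, in this order (a step that is already met when the one before it is completed fails the run):
1. a blank leans in the cradle, let go (((distance between blank_0_c and cradle_seat below 0.022 m and angle between the y axis of blank_0_c and the x axis of cradle, either way round below 0.25 rad and (angle between blank_0_c's own x axis and vertical between 0.58 and 1 rad or angle between blank_0_c's own x axis and vertical between 2.14 and 2.56 rad) and contact force between blank_0 and the fingers below 0.2 N) or (distance between blank_1_c and cradle_seat below 0.022 m and angle between the y axis of blank_1_c and the x axis of cradle, either way round below 0.25 rad and (angle between blank_1_c's own x axis and vertical between 0.58 and 1 rad or angle between blank_1_c's own x axis and vertical between 2.14 and 2.56 rad) and contact force between blank_1 and the fingers below 0.2 N) or (distance between blank_2_c and cradle_seat below 0.022 m and angle between the y axis of blank_2_c and the x axis of cradle, either way round below 0.25 rad and (angle between blank_2_c's own x axis and vertical between 0.58 and 1 rad or angle between blank_2_c's own x axis and vertical between 2.14 and 2.56 rad) and contact force between blank_2 and the fingers below 0.2 N) or (distance between blank_3_c and cradle_seat below 0.022 m and angle between the y axis of blank_3_c and the x axis of cradle, either way round below 0.25 rad and (angle between blank_3_c's own x axis and vertical between 0.58 and 1 rad or angle between blank_3_c's own x axis and vertical between 2.14 and 2.56 rad) and contact force between blank_3 and the fingers below 0.2 N))), for 0.2 s.
2. another blank leans in the cradle, let go, while one stands on edge in the press (((distance between blank_0_c and cradle_seat below 0.022 m and angle between the y axis of blank_0_c and the x axis of cradle, either way round below 0.25 rad and (angle between blank_0_c's own x axis and vertical between 0.58 and 1 rad or angle between blank_0_c's own x axis and vertical between 2.14 and 2.56 rad) and contact force between blank_0 and the fingers below 0.2 N) or (distance between blank_1_c and cradle_seat below 0.022 m and angle between the y axis of blank_1_c and the x axis of cradle, either way round below 0.25 rad and (angle between blank_1_c's own x axis and vertical between 0.58 and 1 rad or angle between blank_1_c's own x axis and vertical between 2.14 and 2.56 rad) and contact force between blank_1 and the fingers below 0.2 N) or (distance between blank_2_c and cradle_seat below 0.022 m and angle between the y axis of blank_2_c and the x axis of cradle, either way round below 0.25 rad and (angle between blank_2_c's own x axis and vertical between 0.58 and 1 rad or angle between blank_2_c's own x axis and vertical between 2.14 and 2.56 rad) and contact force between blank_2 and the fingers below 0.2 N) or (distance between blank_3_c and cradle_seat below 0.022 m and angle between the y axis of blank_3_c and the x axis of cradle, either way round below 0.25 rad and (angle between blank_3_c's own x axis and vertical between 0.58 and 1 rad or angle between blank_3_c's own x axis and vertical between 2.14 and 2.56 rad) and contact force between blank_3 and the fingers below 0.2 N)) and (((angle between blank_0_c's own x axis and vertical below 0.14 rad or angle between blank_0_c's own x axis and vertical above 3 rad) and angle between the y axis of blank_0_c and the x axis of press, either way round below 0.2 rad and z of blank_0_c in the frame of press between 0.034 and 0.047 m and x of blank_0_c in the frame of press between -0.03 and 0.03 m and y of blank_0_c in the frame of press between -0.128 and 0.108 m) or ((angle between blank_1_c's own x axis and vertical below 0.14 rad or angle between blank_1_c's own x axis and vertical above 3 rad) and angle between the y axis of blank_1_c and the x axis of press, either way round below 0.2 rad and z of blank_1_c in the frame of press between 0.034 and 0.047 m and x of blank_1_c in the frame of press between -0.03 and 0.03 m and y of blank_1_c in the frame of press between -0.128 and 0.108 m) or ((angle between blank_2_c's own x axis and vertical below 0.14 rad or angle between blank_2_c's own x axis and vertical above 3 rad) and angle between the y axis of blank_2_c and the x axis of press, either way round below 0.2 rad and z of blank_2_c in the frame of press between 0.034 and 0.047 m and x of blank_2_c in the frame of press between -0.03 and 0.03 m and y of blank_2_c in the frame of press between -0.128 and 0.108 m) or ((angle between blank_3_c's own x axis and vertical below 0.14 rad or angle between blank_3_c's own x axis and vertical above 3 rad) and angle between the y axis of blank_3_c and the x axis of press, either way round below 0.2 rad and z of blank_3_c in the frame of press between 0.034 and 0.047 m and x of blank_3_c in the frame of press between -0.03 and 0.03 m and y of blank_3_c in the frame of press between -0.128 and 0.108 m))), for 0.2 s.
3. every blank stands on its long narrow edge on the bed between fence and jaw ((angle between blank_0_c's own x axis and vertical below 0.14 rad or angle between blank_0_c's own x axis and vertical above 3 rad) and angle between the y axis of each of blank_0_c, blank_1_c, blank_2_c, blank_3_c and the x axis of press, either way round below 0.2 rad and z of blank_0_c in the frame of press between 0.034 and 0.047 m and x of blank_0_c in the frame of press between -0.03 and 0.03 m and y of blank_0_c in the frame of press between -0.128 and 0.108 m and (angle between blank_1_c's own x axis and vertical below 0.14 rad or angle between blank_1_c's own x axis and vertical above 3 rad) and z of blank_1_c in the frame of press between 0.034 and 0.047 m and x of blank_1_c in the frame of press between -0.03 and 0.03 m and y of blank_1_c in the frame of press between -0.128 and 0.108 m and (angle between blank_2_c's own x axis and vertical below 0.14 rad or angle between blank_2_c's own x axis and vertical above 3 rad) and z of blank_2_c in the frame of press between 0.034 and 0.047 m and x of blank_2_c in the frame of press between -0.03 and 0.03 m and y of blank_2_c in the frame of press between -0.128 and 0.108 m and (angle between blank_3_c's own x axis and vertical below 0.14 rad or angle between blank_3_c's own x axis and vertical above 3 rad) and z of blank_3_c in the frame of press between 0.034 and 0.047 m and x of blank_3_c in the frame of press between -0.03 and 0.03 m and y of blank_3_c in the frame of press between -0.128 and 0.108 m), for 0.2 s.
At the end, for the whole second after the job is handed in: every blank stands on its long edge on the bed (within 8 degrees), across the press (within 6 degrees), centred within 20 mm; packed face to face against the fence (gaps up to 4 mm) with the jaw against the last one (within 4 mm); at rest, released (all of step 3 and angle between the y axis of each of blank_0_c, blank_1_c, blank_2_c, blank_3_c and the x axis of press, either way round below 0.1 rad and x of blank_0_c in the frame of press between -0.02 and 0.02 m and contact force between each of blank_0, blank_1, blank_2, blank_3, jaw and the fingers below 0.2 N and linear speed of each of blank_0, blank_1, blank_2, blank_3 below 0.02 m/s and (y of blank_0_c in the frame of press between -0.121 and -0.112 m or y of blank_0_c in the frame of press between -0.099 and -0.087 m or (y of blank_0_c in the frame of press between -0.078 and -0.063 m and (y of blank_1_c in the frame of press between -0.099 and -0.087 m or y of blank_2_c in the frame of press between -0.099 and -0.087 m or y of blank_3_c in the frame of press between -0.099 and -0.087 m)) or (y of blank_0_c in the frame of press between -0.056 and -0.039 m and (y of blank_1_c in the frame of press between -0.099 and -0.087 m or y of blank_2_c in the frame of press between -0.099 and -0.087 m or y of blank_3_c in the frame of press between -0.099 and -0.087 m) and (y of blank_1_c in the frame of press between -0.078 and -0.063 m or y of blank_2_c in the frame of press between -0.078 and -0.063 m or y of blank_3_c in the frame of press between -0.078 and -0.063 m))) and x of blank_1_c in the frame of press between -0.02 and 0.02 m and (y of blank_1_c in the frame of press between -0.121 and -0.112 m or y of blank_1_c in the frame of press between -0.099 and -0.087 m or (y of blank_1_c in the frame of press between -0.078 and -0.063 m and (y of blank_0_c in the frame of press between -0.099 and -0.087 m or y of blank_2_c in the frame of press between -0.099 and -0.087 m or y of blank_3_c in the frame of press between -0.099 and -0.087 m)) or (y of blank_1_c in the frame of press between -0.056 and -0.039 m and (y of blank_0_c in the frame of press between -0.099 and -0.087 m or y of blank_2_c in the frame of press between -0.099 and -0.087 m or y of blank_3_c in the frame of press between -0.099 and -0.087 m) and (y of blank_0_c in the frame of press between -0.078 and -0.063 m or y of blank_2_c in the frame of press between -0.078 and -0.063 m or y of blank_3_c in the frame of press between -0.078 and -0.063 m))) and x of blank_2_c in the frame of press between -0.02 and 0.02 m and (y of blank_2_c in the frame of press between -0.121 and -0.112 m or y of blank_2_c in the frame of press between -0.099 and -0.087 m or (y of blank_2_c in the frame of press between -0.078 and -0.063 m and (y of blank_0_c in the frame of press between -0.099 and -0.087 m or y of blank_1_c in the frame of press between -0.099 and -0.087 m or y of blank_3_c in the frame of press between -0.099 and -0.087 m)) or (y of blank_2_c in the frame of press between -0.056 and -0.039 m and (y of blank_0_c in the frame of press between -0.099 and -0.087 m or y of blank_1_c in the frame of press between -0.099 and -0.087 m or y of blank_3_c in the frame of press between -0.099 and -0.087 m) and (y of blank_0_c in the frame of press between -0.078 and -0.063 m or y of blank_1_c in the frame of press between -0.078 and -0.063 m or y of blank_3_c in the frame of press between -0.078 and -0.063 m))) and x of blank_3_c in the frame of press between -0.02 and 0.02 m and (y of blank_3_c in the frame of press between -0.121 and -0.112 m or y of blank_3_c in the frame of press between -0.099 and -0.087 m or (y of blank_3_c in the frame of press between -0.078 and -0.063 m and (y of blank_0_c in the frame of press between -0.099 and -0.087 m or y of blank_1_c in the frame of press between -0.099 and -0.087 m or y of blank_2_c in the frame of press between -0.099 and -0.087 m)) or (y of blank_3_c in the frame of press between -0.056 and -0.039 m and (y of blank_0_c in the frame of press between -0.099 and -0.087 m or y of blank_1_c in the frame of press between -0.099 and -0.087 m or y of blank_2_c in the frame of press between -0.099 and -0.087 m) and (y of blank_0_c in the frame of press between -0.078 and -0.063 m or y of blank_1_c in the frame of press between -0.078 and -0.063 m or y of blank_2_c in the frame of press between -0.078 and -0.063 m))) and (y of blank_0_c in the frame of press between -0.121 and -0.112 m or y of blank_1_c in the frame of press between -0.121 and -0.112 m or y of blank_2_c in the frame of press between -0.121 and -0.112 m or y of blank_3_c in the frame of press between -0.121 and -0.112 m) and (y of blank_0_c in the frame of jaw_face between -0.0155 and -0.007 m or y of blank_1_c in the frame of jaw_face between -0.0155 and -0.007 m or y of blank_2_c in the frame of jaw_face between -0.0155 and -0.007 m or y of blank_3_c in the frame of jaw_face between -0.0155 and -0.007 m)); the robot touches nothing.
It fails at once if the glue bottle is knocked over (angle between glue_bottle's own z axis and vertical above 0.6 rad).
It fails at once if the try square or the tape measure is pushed well away (distance of any of try_square, tape_measure from where it was at the start of the episode above 0.06 m).
Of blank_0, blank_1, blank_2, blank_3 only 3 to 4 are there at a start; the rules pass over those that are not, and their reading is None.
At some moment in a run one of blank_0, blank_1, blank_2, blank_3 may be knocked a few centimetres aside while the robot is not near it.
Once in a run the grip may slacken for a moment while it holds something.
It also fails if it takes over 210 s, if anything falls off the work surface, if the arm or the gripper's body presses on something with over 40 N, if the wrist force passes 120 N, or if a joint passes its speed limit or range.

ROBOT

A 6-joint arm with a two-finger parallel gripper is mounted at the origin on a cart in front of the work surface, level with it; the furniture and walls round the work are solid. World frame = base frame: x ahead of the robot, y to its left, z up, the work surface at z = 0. Lengths are in mm, angles in rad, forces in N, time in s.
With the tool pointing down it reaches from about 400 to 925 mm from the base axis. Payload 12.5 kg.
Tool frame: the origin (TCP) lies midway between the tips of the shut fingers; the grasp point (between the pads) lies 19 mm behind it; z points along the fingers, y is the line along which they close (so a half turn about z gives the same grasp; the last joint's range is limited). The gripper opens to 95 mm and grips with 3 to 60 N. Pads are 20 mm wide; open, the fingers measure 119 mm over their backs; the gripper's body (75 mm by 180 mm) begins 59 mm behind the grasp point.
Start: joints at [-1.419, 0.491, 1.559, -0, 1.092, -0.106], TCP at [159.369, -604.361, 175.661] pointing down, gripper open.
Joint ranges: [-3.1, 3.1], [-0.84, 2.19], [0.05, 2.79], [-1.13, 4.28], [0.06, 2.93], [-2.69, 2.69]. Speed limits (rad/s): [2.22, 2.22, 2.79, 3.14, 3.14, 3.14].

INTERFACE

Orientations are given as [roll, pitch, yaw] about the fixed x, y, z axes, in that order (R = Rz(yaw) Ry(pitch) Rx(roll)).
In Python, from cell import state, read_camera, camera_info, env gives the robot as it stands.
- The arm moves only by the tool move_arm, never from a script. Its argument "commands" is a list of rows, each a list of 3 entries, a list of its own where there are three numbers: the shift along the world's x, y, z in cm, then the turn, a rotation vector about the world's x, y, z in degrees, then the opening, from 0 (shut) to 1 (fully open). A call has 1 to 10 rows; each row shifts and turns the commanded pose from where the row before left it; what a row does not reach is not made up. A row lasts 1/10 s, in which the tool goes at most 50 mm and 8.59 degrees, less where a joint would pass 70% of its speed; a pose out of reach is approached as far as the arm can. A call with a gripper value outside its range is refused whole. The fingers move at their own pace and stop on an object; the grip force is fixed at half the most. Time passes only in rows, so rows that do not move let the fingers close. It gives the time, the measured TCP pose, the force, the opening and the grip force at its end, in the units of the state.
- state(): the state, without advancing time (a new reading comes with each control period).
- read_camera(name): name is "scene" or "top" or "wrist"; returns the picture (400x640x3 uint8, blue, green, red); there is no depth.
- camera_info(name): a dict with "K" (3x3 intrinsics, pixels), "cam_to_world" (4x4, takes a point from camera to world coordinates). Camera axes: x right, y down, z forward; pixel columns grow to the right and rows downward; lengths in mm; the calibration is good to about 2 mm. A picture is of the moment at which its call begins: read the wrist's pose just before it. camera_info takes no time and is no camera call; for the wrist camera it gives the pose at the moment of the call.
- env.job_done(): hands the job in; it is judged then, once.
The state is a dict: "t": time; "joints": joint angles; "qvel": joint speeds; "tau": joint torques, N m; "eef_pos": TCP position; "tcp_rot": TCP orientation; "ft_force": force on the tool from outside, world axes, zero at the start; "moment": the same for the moment, N m; "opening": opening from 0.0 (shut) to 1.0 (fully open); "grip_force": force on a finger pad.
Only numpy, scipy, OpenCV 4.12 (cv2) and the standard library are available. Lean on these libraries where they do the work, as an engineer would, in place of code of your own. Each camera call takes 0.05 s, during which the arm holds its last target. There are 200 camera calls.

## Working session

There is one attempt and no reset: what is moved stays moved. The work goes in short steps, Python scripts to look and compute and a tool call to move; the robot and the scene stay as the last step left them, time stands still between calls to the robot, and variables do not carry over. Pictures are saved under pics/ and viewed, at most 14 in all, crops included, and the job is handed in when it is done.

Besides the shell and the picture viewer there is one more tool, called after ">>>" in YAML: its name, and indented under it one key for each argument. move_arm: Moves the arm, as the interface text tells. Its arguments: {"type":"object","properties":{"commands":{"type":"array"}},"required":["commands"]}

```bash
ls; mkdir -p pics
python3 - <<'E'
from cell import *
import cv2
for n in("top","scene"):
    cv2.imwrite(f"pics/{n}0.png",read_camera(n)); i=camera_info(n); print(n,i)
print(state())
E
```

```text
pics
top {'K': array([[422.30902134,   0.        , 317.40332451],
       [  0.        , 422.30902134, 200.16368534],
       [  0.        ,   0.        ,   1.        ]]), 'cam_to_world': array([[ 2.81375036e-02, -9.92323554e-01,  1.20425266e-01,
         3.42307487e+02],
       [-9.99385833e-01, -3.04437027e-02, -1.73533414e-02,
         1.53614580e+02],
       [ 2.08863204e-02, -1.19863025e-01, -9.92570711e-01,
         1.40233560e+03],
       [ 0.00000000e+00,  0.00000000e+00,  0.00000000e+00,
         1.00000000e+00]])}
scene {'K': array([[365.29759383,   0.        , 311.40079318],
       [  0.        , 365.29759383, 206.36221006],
       [  0.        ,   0.        ,   1.        ]]), 'cam_to_world': array([[-8.60030654e-01, -2.90307538e-01,  4.19605538e-01,
         3.80034450e+00],
       [-5.10070695e-01,  4.67827694e-01, -7.21779146e-01,
         1.01543972e+03],
       [ 1.32348355e-02, -8.34780679e-01, -5.50423525e-01,
         7.27513422e+02],
       [ 0.00000000e+00,  0.00000000e+00,  0.00000000e+00,
         1.00000000e+00]])}
{'t': 0.1, 'joints': array([-1.41860336e+00,  4.91523735e-01,  1.55937383e+00, -1.28329421e-05,
        1.09172380e+00, -1.05601922e-01]), 'qvel': array([-0.00276882, -0.00055406, -0.00185743, -0.00018594,  0.00209138,
       -0.00151715]), 'tau': array([ 3.04517205e-03, -6.13621116e+01, -2.58605433e+01,  6.94618584e-02,
        4.70366946e-02, -5.90787886e-05]), 'eef_pos': array([ 159.32176426, -604.0897511 ,  175.11007412]), 'tcp_rot': array([-3.14056848e+00, -9.71129136e-05,  2.57800765e-01]), 'ft_force': array([ 0.20275919,  0.9180417 , -1.21529926]), 'moment': array([-0.04133063, -0.03214967, -0.00787531]), 'grip_force': 0.0, 'opening': 1.0011887082984936}
```

View pics/top0.png

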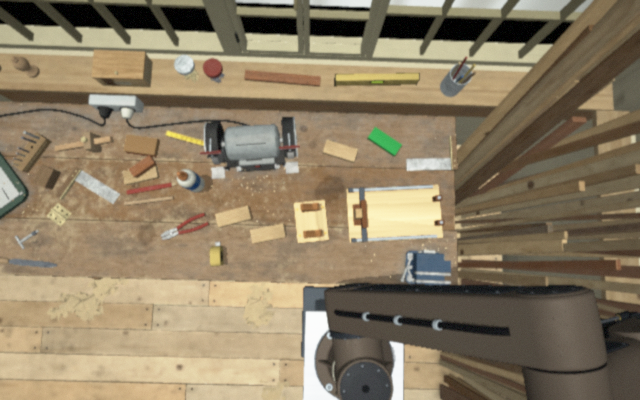

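View pics/scene0.png

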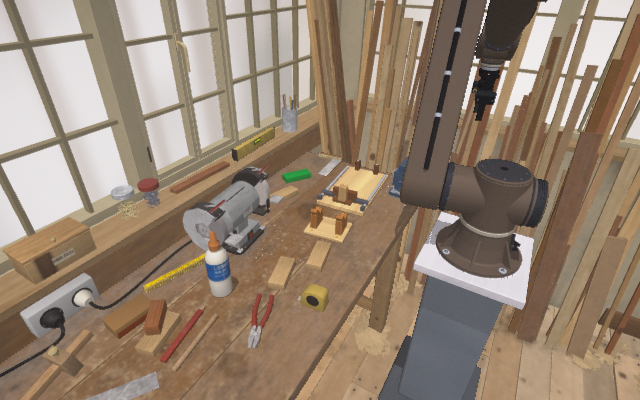

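The top picture shows pale blanks near (233,216), (267,233) and (340,150). The green look-alike is at (384,141), the cradle at (311,221), the press at (396,213) and the bottle at (188,180). I'll enlarge these.

Run:
```python
import cv2
a=cv2.imread("pics/top0.png")
cv2.imwrite("pics/c1.png",cv2.resize(a[125:275,110:310],None,fx=4,fy=4,interpolation=cv2.INTER_CUBIC))
cv2.imwrite("pics/c2.png",cv2.resize(a[120:260,285:465],None,fx=4.3,fy=4.3,interpolation=cv2.INTER_CUBIC))
```

```text
(no output)
```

View pics/c1.png

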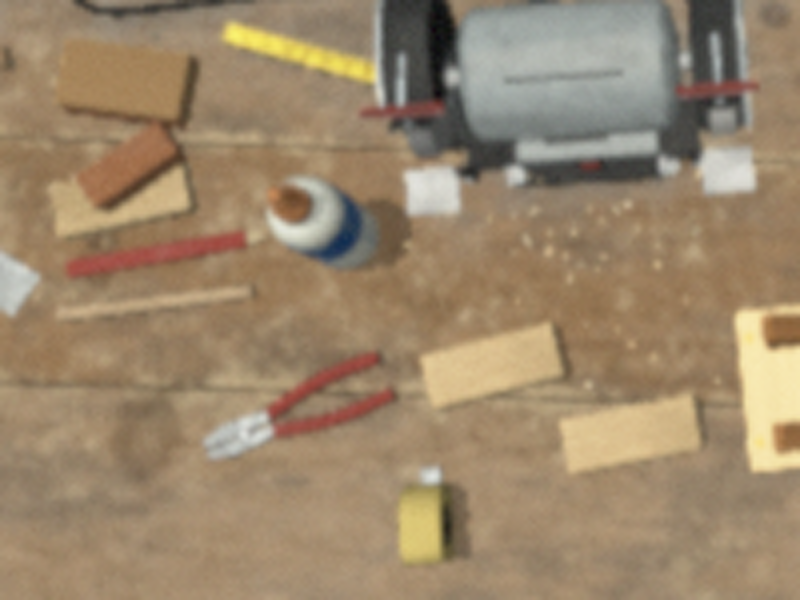

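View pics/c2.png

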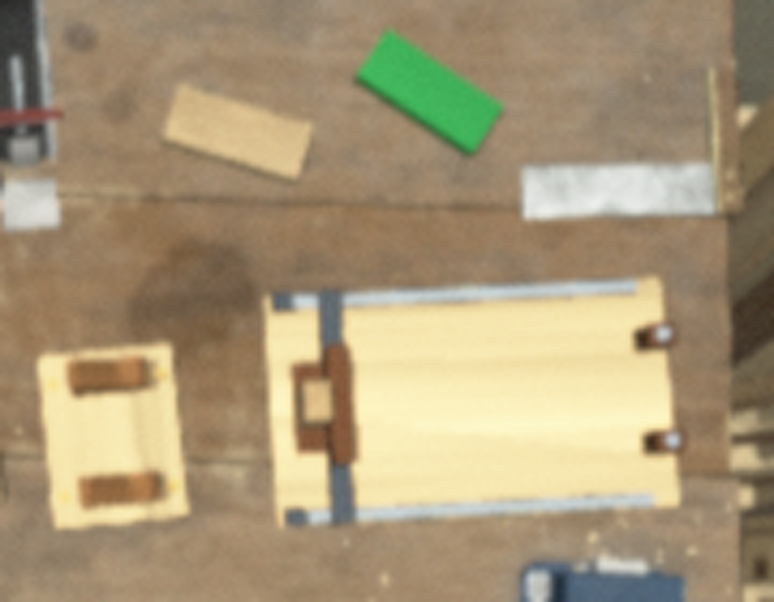

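Four things could be blanks: c1 (492,364) and (630,433), c2 (238,133), and the pale piece under the red-brown block at c1 (120,200). The first three match the 45x110 pale bar. I'll check the fourth piece's size.

```bash
cat > h.py <<'E'
import numpy as np, cv2
from cell import *
def ray(n,uv,z,ci=None):
    ci=ci or camera_info(n); T=ci["cam_to_world"]
    d=T[:3,:3]@np.linalg.inv(ci["K"])@[uv[0],uv[1],1]
    return T[:3,3]+d*(z-T[2,3])/d[2]
def rect(n,pts,z,ci=None):
    p=np.array([ray(n,u,z,ci)[:2] for u in pts],np.float32)
    (c,(w,h),a)=cv2.minAreaRect(p); 
    if w>h: a-=90; w,h=h,w
    # a: angle of short side; long axis angle from world x:
    return np.round(c,1),round(w,1),round(h,1),"long axis deg",round((a+90)%180,1)
def proj(n,P,ci=None):
    ci=ci or camera_info(n); T=np.linalg.inv(ci["cam_to_world"]); q=ci["K"]@(T[:3,:3]@np.asarray(P,float)+T[:3,3]); return q[:2]/q[2]
E
python3 - <<'E'
from h import *
c1=lambda *p:[(110+x/4,125+y/4) for x,y in p]
c2=lambda *p:[(285+x/4.3,120+y/4.3) for x,y in p]
print("A",rect("top",c1((421,355),(552,323),(564,375),(436,407)),22))
print("B",rect("top",c1((561,420),(693,395),(700,445),(569,471)),22))
print("C",rect("top",c2((181,86),(312,125),(297,179),(164,138)),22))
print("G",rect("top",c2((390,31),(502,105),(472,154),(357,78)),22))
print("D",rect("top",c1((50,185),(187,162),(191,212),(60,236)),22), rect("top",c1((50,185),(187,162),(191,212),(60,236)),6))
print("cradle base",rect("top",c2((39,357),(171,343),(188,514),(56,527)),12))
print("bed",rect("top",c2((267,295),(657,278),(679,504),(280,524)),18))
for n,u,z in(("fenceU",(668,335),42),("jawplate",(341,403),61),("handle",(316,401),86)): print(n,ray("top",c2(u)[0],z))
print("bottle top",ray("top",c1((290,203))[0],198),"foot",ray("top",c1((345,245))[0],10), "tape",ray("top",c1((423,525))[0],56))
print("square",rect("top",c2((522,170),(720,165),(735,60),(522,218)),10))
E
```

```text
A (array([448.3, 402.9]), 44.4, 109.3, 'long axis deg', 105.6)
B (array([396.5, 287.8]), 41.9, 109.6, 'long axis deg', 102.5)
C (array([678.9,  56.9]), 44.6, 108.0, 'long axis deg', 74.4)
G (array([715.6, -92.4]), 46.3, 107.4, 'long axis deg', 57.5)
D (array([575.9, 713.4]), 43.6, 112.6, 'long axis deg', 101.7) (array([578.6, 719.8]), 44.1, 113.9, 'long axis deg', 101.7)
cradle base (array([441.1, 147.3]), 102.3, 132.1, 'long axis deg', 7.2)
bed (array([ 476.1, -127.1]), 176.1, 306.2, 'long axis deg', 94.5)
fenceU [ 527.09789494 -271.57410995   42.        ]
jawplate [466.0297293 -20.8714775  61.       ]
handle [464.63887734   0.66739076  86.        ]
bottle top [547.17793098 522.14700357 198.        ] foot [545.35511358 532.08027232  10.        ] tape [318.21482994 444.74764032  56.        ]
square (array([ 671.5, -260.4]), 68.3, 212.5, 'long axis deg', 119.2)
```

Run:
```python
from h import *
a=cv2.imread("pics/scene0.png"); t=cv2.imread("pics/top0.png")
cv2.imwrite("pics/c3.png",cv2.resize(a[200:360,95:365],None,fx=2.96,fy=2.96,interpolation=cv2.INTER_CUBIC))
for n,x,y in(("A",110+492/4,125+364/4),("B",110+630/4,125+433/4),("C",340,151),("D",110+90/4,125+215/4)): print(n,t[int(y)-1:int(y)+3,int(x)-3:int(x)+4].mean((0,1)))
for P in((576,713,22),(576,713,0),(448,403,22)):print(proj("scene",P))
```

```text
A [141.14285714 189.89285714 217.57142857]
B [142.60714286 191.21428571 218.64285714]
C [143.75       192.25       219.57142857]
D [123.57142857 168.25       193.82142857]
[161.61837422 327.74155694]
[163.60642062 333.84161501]
[283.02708523 268.68841784]
```

View pics/c3.png

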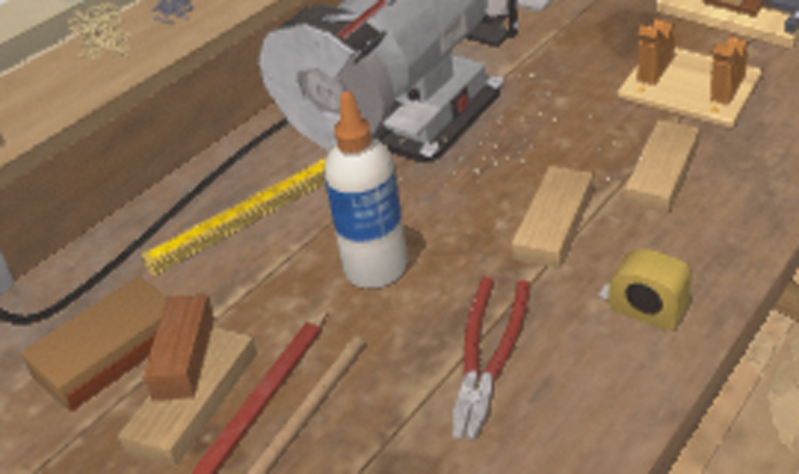

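The red-brown-topped piece D is darker (194 against 218 in red), belongs to the offcut pile and lies at the edge of reach, so it's background. That leaves three blanks: A (448,403), B (396,288) and C (679,57). Next I'll look at the cradle with the wrist camera.

>>> move_arm:
  commands:
    - [[4,3,1.5],[0,0,0],1]
    - [[4,3,1.5],[0,0,0],1]
    - [[4,3,1.5],[0,0,0],1]
    - [[4,3,1.5],[0,0,0],1]
    - [[4,3,1.5],[0,0,0],1]
    - [[3,4,1.5],[0,0,0],1]
    - [[3,4,1.5],[0,0,0],1]
    - [[0,4.5,1.5],[0,0,0],1]
    - [[0,4.5,1.5],[0,0,0],1]
    - [[0,4.5,1.5],[0,0,0],1]

```text
t: 1.1
eef_pos: [408.1, -247.1, 321.4]
tcp_rot: [-3.141, 0.0, 0.258]
ft_force: [0.9, 0.6, -0.6]
opening: 1.0
grip_force: 0.0
```

>>> move_arm:
  commands:
    - [[0,4.5,0],[0,0,0],1]
    - [[0,4.5,0],[0,0,0],1]
    - [[0,4.5,0],[0,0,0],1]
    - [[0,4.5,0],[0,0,0],1]
    - [[0,4.5,0],[0,0,0],1]
    - [[0,4.5,0],[0,0,0],1]
    - [[0,4.5,0],[0,0,0],1]
    - [[0,4,0],[0,0,0],1]
    - [[0,4,0],[0,0,0],1]
    - [[0,0,0],[0,0,0],1]

```text
t: 2.1
eef_pos: [407.8, 149.4, 321.0]
tcp_rot: [-3.141, 0.0, 0.262]
ft_force: [0.6, -0.5, 0.5]
opening: 1.0
grip_force: 0.0
```

Run:
```python
from h import *
s=state(); print(s["eef_pos"],s["tcp_rot"],s["joints"]); ci=camera_info("wrist"); print(ci); a=read_camera("wrist")
cv2.imwrite("pics/w1.png",a)
print(proj("wrist",(441,147,12),ci),proj("wrist",(470,-15,60),ci))
```

```text
[407.79301504 149.3613527  320.95555493] [-3.14090533e+00  4.88222278e-04  2.62187301e-01] [1.98286830e-01 7.56030271e-02 1.76217176e+00 6.78690363e-04
 1.30434904e+00 1.50671715e+00]
{'K': array([[293.14712447,   0.        , 323.56466736],
       [  0.        , 293.14712447, 203.22293607],
       [  0.        ,   0.        ,   1.        ]]), 'cam_to_world': array([[ 2.59624046e-01, -9.32596725e-01, -2.50716381e-01,
         4.77817144e+02],
       [-9.65708241e-01, -2.51183060e-01, -6.56860998e-02,
         1.68058149e+02],
       [-1.71706625e-03,  2.59172566e-01, -9.65829505e-01,
         5.30518460e+02],
       [ 0.00000000e+00,  0.00000000e+00,  0.00000000e+00,
         1.00000000e+00]])}
[330.25271857 148.90524505] [433.43215005 160.24566427]
```

View pics/w1.png

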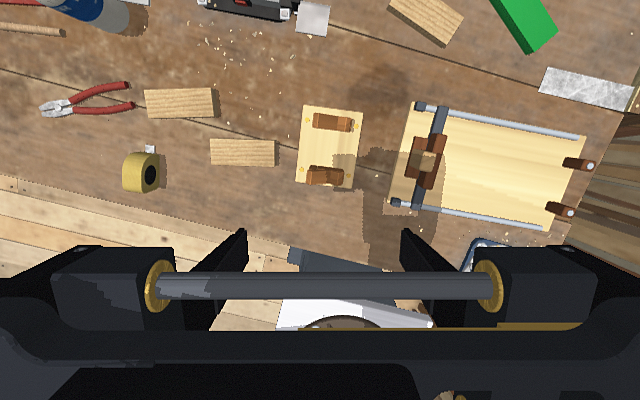

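The wrist view shows blank A at (181,103), B at (243,152), the cradle at (330,148) and the press jaw at (427,160). I'll crop in on the cradle.

Run:
```python
import cv2
a=cv2.imread("pics/w1.png")
cv2.imwrite("pics/c4.png",cv2.resize(a[90:200,285:395],None,fx=5.4,fy=5.4,interpolation=cv2.INTER_CUBIC))
```

```text
(no output)
```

View pics/c4.png

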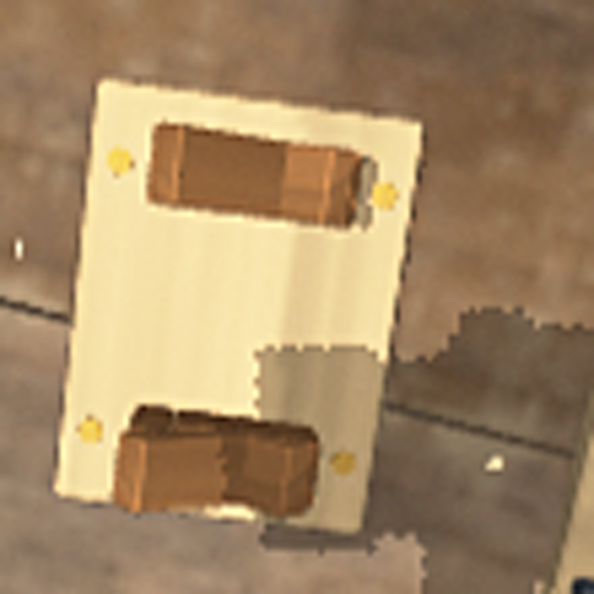

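The cradle crop shows a long slope on the left of the upper block (185–283) and a short lip on the right (283–330). So the slope rises toward world +y, and cradle +x is about world +7°. Next I'll locate the V vertex and the seat.

Run:
```python
from h import *
w=lambda *p:[(285+x/5.4,90+y/5.4) for x,y in p]
T=np.array(camera_info("wrist")["cam_to_world"])
print("base",rect("wrist",w((99,80),(423,124),(360,530),(57,494)),12))
th=np.radians(7.2);R=np.array([[np.cos(th),np.sin(th)],[-np.sin(th),np.cos(th)]])
for n,u in(("vertex",(283,180)),("top left",(183,165)),("lip top",(330,185)),):
    for z in (54.3,66,86):
        p=ray("wrist",w(u)[0],z); print(n,z,p.round(1),(R@(p[:2]-[441,147])).round(1))
bed=[(411,101),(586,139),(548,231),(387,203)]
print("bed",rect("wrist",bed,18))
print("A",rect("wrist",[(143,90),(215,88),(219,116),(148,119)],22))
print("B",rect("wrist",[(210,140),(274,139),(275,165),(211,166)],22))
```

```text
base (array([441.6, 148.4]), 102.1, 131.8, 'long axis deg', 7.9)
vertex 54.3 [485.1 146.4  54.3] [43.7 -6.1]
vertex 66 [484.9 146.9  66. ] [43.6 -5.6]
vertex 86 [484.6 147.7  86. ] [43.4 -4.7]
top left 54.3 [481.6 175.5  54.3] [43.9 23.2]
top left 66 [481.5 175.3  66. ] [43.8 23. ]
top left 86 [481.4 174.9  86. ] [43.6 22.6]
lip top 54.3 [487.3 132.8  54.3] [ 44.1 -19.8]
lip top 66 [487.1 133.7  66. ] [ 44. -19.]
lip top 86 [486.7 135.1  86. ] [ 43.8 -17.6]
bed (array([ 476.5, -124.9]), 177.3, 309.6, 'long axis deg', 94.9)
A (array([449.8, 402. ]), 45.4, 119.0, 'long axis deg', 107.3)
B (array([396.4, 289.9]), 44.2, 112.2, 'long axis deg', 105.9)
```

>>> move_arm:
  commands:
    - [[0,1.4,-1],[0,0,8.5],1]
    - [[0,1.4,-1],[0,0,8.5],1]
    - [[0,1.4,-1],[0,0,8.5],1]
    - [[0,1.4,-1],[0,0,8.5],1]
    - [[0,1.4,-1],[0,0,8.5],1]
    - [[0,1.4,-1],[0,0,8.5],1]
    - [[0,1.4,-1],[0,0,8.5],1]
    - [[-0.4,1.4,-1],[0,0,8.5],1]
    - [[-0.4,1.4,-1],[0,0,8.5],1]
    - [[-0.4,1.4,-1],[0,0,8.5],1]

```text
t: 3.15
eef_pos: [396.7, 285.3, 220.7]
tcp_rot: [-3.141, 0.0, 1.746]
ft_force: [1.4, -0.4, 0.1]
opening: 0.999
grip_force: 0.0
```

>>> move_arm:
  commands:
    - [[0,0,-3],[0,0,4],1]
    - [[0,0,-3],[0,0,0],1]
    - [[0,0,-2],[0,0,0],1]
    - [[0,0,0],[0,0,0],1]

```text
t: 3.55
eef_pos: [395.7, 284.3, 139.2]
tcp_rot: [-3.137, 0.001, 1.81]
ft_force: [-0.8, 0.4, 1.2]
opening: 1.0
grip_force: 0.0
```

Run:
```python
from h import *
s=state(); print(s["eef_pos"],np.degrees(s["tcp_rot"]),np.degrees(s["joints"])); ci=camera_info("wrist"); a=read_camera("wrist")
cv2.imwrite("pics/w2.png",a)
# pale wood blob measure
m=cv2.inRange(a,(110,155,180),(175,220,245)); m=cv2.morphologyEx(m,cv2.MORPH_OPEN,np.ones((5,5)))
cs,_=cv2.findContours(m,0,2)
for c in cs:
    if cv2.contourArea(c)>800: print(cv2.minAreaRect(c)[:2], rect("wrist",cv2.boxPoints(cv2.minAreaRect(c)),22,ci))
```

```text
[395.7244954  284.30045657 139.17259507] [-1.79752142e+02  7.47536185e-02  1.03705638e+02] [ 2.79292437e+01  1.97940390e+01  1.10524520e+02 -1.51051567e-02
  4.99400696e+01  1.42335153e+01]
((319.5, 262.5), (17.0, 67.0)) (array([411.3, 195.9]), 22.7, 82.4, 'long axis deg', 13.9)
((330.0, 188.5), (45.0, 44.0)) (array([401.6, 288. ]), 51.1, 52.4, 'long axis deg', 103.8)
((147.67422485351562, 114.87997436523438), (98.2376937866211, 47.708377838134766)) (array([191.9, 317.5]), 54.5, 104.7, 'long axis deg', 108.3)
((402.5074462890625, 106.51611328125), (41.090415954589844, 76.2314453125)) (array([455.5, 391.8]), 44.9, 79.0, 'long axis deg', 104.8)
((195.13824462890625, 69.7063980102539), (39.49864959716797, 142.57867431640625)) (array([235.1, 372.6]), 42.6, 142.7, 'long axis deg', 92.8)
((53.53630065917969, 93.48013305664062), (188.3523406982422, 39.972591400146484)) (array([ 95.9, 310.3]), 44.8, 201.8, 'long axis deg', 91.4)
```

View pics/w2.png

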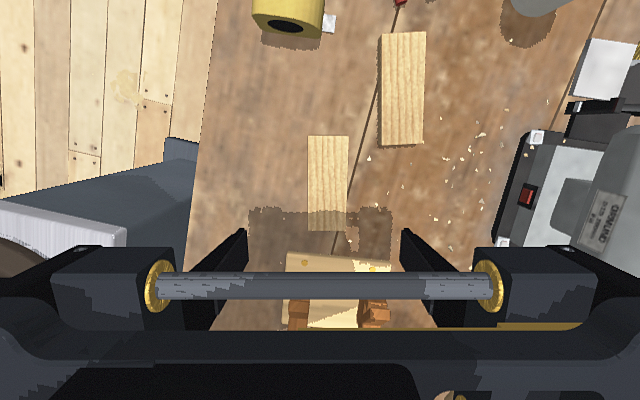

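B is at (329,183) and A at (402,90); B lies parallel to the view, so the yaw fits.

Run:
```python
from h import *
print(rect("wrist",[(308,136),(349,135),(350,229),(309,231)],22))
print(rect("wrist",[(383,33),(424,32),(423,144),(379,147)],22))
```

```text
(array([399.4, 292.5]), 48.8, 110.1, 'long axis deg', 105.6)
(array([449.6, 407.9]), 48.3, 112.4, 'long axis deg', 107.6)
```

>>> move_arm:
  commands:
    - [[0.2,0.6,-3],[0,0,1],1]
    - [[0,0,-3],[0,0,0],1]
    - [[0,0,-3],[0,0,0],1]
    - [[0,0,-2.5],[0,0,0],1]
    - [[0,0,-1.5],[0,0,0],1]
    - [[0,0,-0.4],[0,0,0],1]
    - [[0,0,0],[0,0,0],1]

```text
t: 4.3
eef_pos: [399.1, 291.9, 7.9]
tcp_rot: [3.141, -0.0, 1.828]
ft_force: [1.3, 0.4, 0.6]
opening: 0.999
grip_force: 0.0
```

>>> move_arm:
  commands:
    - [[0,0,0],[0,0,0],0.3]
    - [[0,0,0],[0,0,0],0.3]
    - [[0,0,0],[0,0,0],0.3]
    - [[0,0,0],[0,0,0],0.3]
    - [[0,0,0],[0,0,0],0.3]
    - [[0,0,0],[0,0,0],0.3]

```text
t: 4.9
eef_pos: [398.4, 292.0, 7.3]
tcp_rot: [3.141, -0.0, 1.829]
ft_force: [-0.2, -0.4, -0.5]
opening: 0.555
grip_force: 0.0
```

>>> move_arm:
  commands:
    - [[0,0,-0.2],[0,0,0],0.3]
    - [[0,0,0],[0,0,0],0.3]
    - [[0,0,0],[0,0,0],0.3]
    - [[0,0,0],[0,0,0],0.3]
    - [[0,0,0],[0,0,0],0.3]

```text
t: 5.4
eef_pos: [398.4, 292.0, 5.2]
tcp_rot: [3.142, 0.0, 1.829]
ft_force: [0.5, -0.1, -0.4]
opening: 0.301
grip_force: 0.0
```

Run:
```python
from h import *
a=read_camera("top"); cv2.imwrite("pics/t2.png",cv2.resize(a[125:275,160:360],None,fx=4,fy=4,interpolation=cv2.INTER_CUBIC))
print(proj("top",state()["eef_pos"]))
```

```text
[267.06096461 232.82045745]
```

View pics/t2.png

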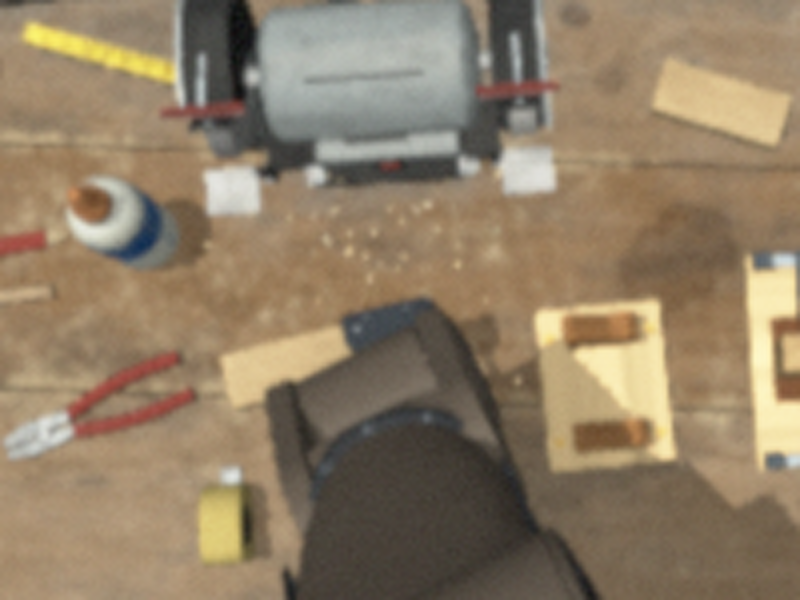

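The arm hides B in the top view, so I'll look through the wrist camera.

Run:
```python
from h import *
a=read_camera("wrist"); cv2.imwrite("pics/w3.png",a)
print(proj("wrist",state()["eef_pos"]),state()["opening"])
```

```text
[323.90383193 224.74078638] 0.30726508424215904
```

View pics/w3.png

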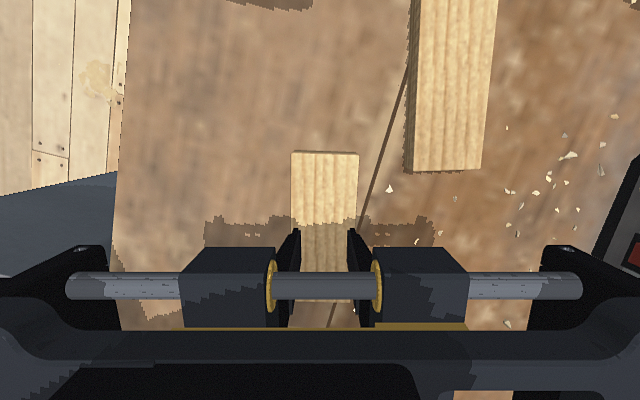

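Run:
```python
from h import *
for z in(0,22,27):print(z,ray("wrist",(292,152),z),ray("wrist",(357,153),z))
s=state();print(s["eef_pos"],s["grip_force"],s["opening"],s["ft_force"])
a=cv2.imread("pics/w3.png");cv2.imwrite("pics/c5.png",cv2.resize(a[140:335,230:430],None,fx=3,fy=3))
for y in(0,15,-15,30):
  for z in (5,24): print(y,z,proj("wrist",np.array([s["eef_pos"][0]+y*.966,s["eef_pos"][1]+y*.25,z])))
```

```text
0 [362.30529661 338.0825064    0.        ] [408.05385547 349.42513757   0.        ]
22 [364.07667359 340.54811636  22.        ] [405.14058041 350.72926221  22.        ]
27 [364.47925927 341.10848227  27.        ] [404.47847244 351.02565417  27.        ]
[398.41593635 291.95138953   5.25957966] 0.0 0.30726508424215904 [ 0.11363106 -0.38249926  0.18634486]
0 5 [323.90344562 224.62790988]
0 24 [323.93424212 233.62645612]
15 5 [343.71147    224.72188289]
15 24 [345.53234588 233.72806184]
-15 5 [304.09194917 224.5339204 ]
-15 24 [302.33201033 233.52483098]
30 5 [363.51602323 224.81583943]
30 24 [367.12632277 233.82964814]
```

View pics/c5.png

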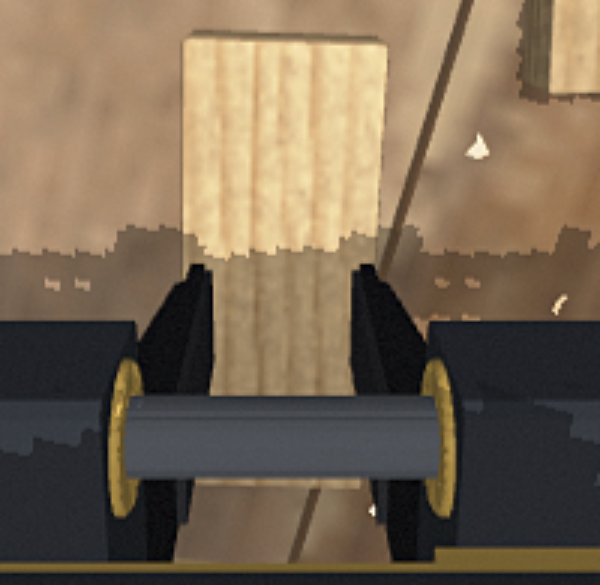

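>>> move_arm:
  commands:
    - [[0,0,0],[0,0,0],0.15]
    - [[0,0,0],[0,0,0],0.15]
    - [[0,0,0],[0,0,0],0.15]

```text
t: 5.8
eef_pos: [398.4, 291.9, 5.2]
tcp_rot: [3.142, 0.0, 1.829]
ft_force: [0.3, -0.6, 0.2]
opening: 0.16
grip_force: 0.0
```

Run:
```python
from h import *
for z in(0,11,22):
    p,q=ray("wrist",(296,302),z),ray("wrist",(351,302),z);print(z,p,q,np.linalg.norm(p-q))
```

```text
0 [393.77646402 218.54524538   0.        ] [438.09031495 230.25081406   0.        ] 45.83380544584822
11 [393.05059333 225.89836175  11.        ] [435.09553525 237.0045948   11.        ] 43.487073411585285
22 [392.32472263 233.25147813  22.        ] [432.10075556 243.75837554  22.        ] 41.14034137732234
```

Run:
```python
from h import *
a=read_camera("wrist"); cv2.imwrite("pics/w4.png",a); b=cv2.imread("pics/w3.png")
for n,i in(("old",b),("new",a)):
  for r in (155,200,232,245,300):
    g=i[r].mean(1); print(n,r,''.join('#' if v<45 else '+' if v<110 else '.' for v in g[250:410:2]))
```

```text
old 155 .................................................................++..........+++
old 200 ..........................................................++....................
old 232 ++++++++++++++++++++++####.......................####+++++++++++++++++++++++++++
old 245 ++++++++++++++++##########.......................##########+++.++++.++++++++++++
old 300 ########+.++++#########...........................++#########++++.##############
new 155 .................................................................++..........+++
new 200 ..........................................................++....................
new 232 +++++++++++++++++++++......####............+###+.....+++++++++++++++++++++++++++
new 245 +++++++++++++++++++++.#########............+########+++++++++++++++.++++++++++++
new 300 ##+##################.++#####+...+...........#####+++.##########################
```

The visible finger tips scale as if they sit about 45 mm short of the stated TCP. The fingers also closed over the blank without touching it, so the real tips are higher than the reading says. I'll open, go lower and check by feel.

>>> move_arm:
  commands:
    - [[0,0,0],[0,0,0],1]
    - [[0,0,0],[0,0,0],1]
    - [[0,0,0],[0,0,0],1]
    - [[0,0,0],[0,0,0],1]
    - [[0,0,0],[0,0,0],1]
    - [[0,0,0],[0,0,0],1]
    - [[0,0,0],[0,0,0],1]
    - [[0,0,0],[0,0,0],1]
    - [[0,0,0],[0,0,0],1]

```text
t: 6.75
eef_pos: [398.4, 291.9, 5.2]
tcp_rot: [3.142, 0.0, 1.829]
ft_force: [-0.5, -0.3, -0.3]
opening: 0.859
grip_force: 0.0
```

>>> move_arm:
  commands:
    - [[0,0,-0.3],[0,0,0],1]
    - [[0,0,-0.2],[0,0,0],1]
    - [[0,0,-0.2],[0,0,0],1]
    - [[0,0,0],[0,0,0],1]

```text
t: 7.15
eef_pos: [398.3, 291.9, -2.1]
tcp_rot: [-3.141, 0.0, 1.829]
ft_force: [-1.3, -0.5, 0.6]
opening: 1.001
grip_force: 0.0
```

>>> move_arm:
  commands:
    - [[0,0,-0.5],[0,0,0],1]
    - [[0,0,-0.5],[0,0,0],1]
    - [[0,0,-0.5],[0,0,0],1]
    - [[0,0,-0.3],[0,0,0],1]
    - [[0,0,-0.3],[0,0,0],1]
    - [[0,0,0],[0,0,0],1]

```text
t: 7.75
eef_pos: [398.3, 291.8, -23.2]
tcp_rot: [-3.141, 0.0, 1.829]
ft_force: [1.1, -0.1, -0.2]
opening: 1.002
grip_force: 0.0
```

Run:
```python
from h import *
s=state(); print(s["eef_pos"],s["joints"],s["ft_force"])
a=read_camera("scene"); p=proj("scene",s["eef_pos"]); print(p)
x,y=p.astype(int)
cv2.imwrite("pics/s2.png",cv2.resize(a[y-60:y+30,x-60:x+60],None,fx=6,fy=6,interpolation=cv2.INTER_CUBIC))
for dz in(0,45):
  for k in(-1,1):
    q=s["eef_pos"]+np.array([.966*47.5*k,.25*47.5*k,dz]); print(dz,k,(proj("scene",q)-[x-60,y-60])*6)
```

```text
[398.25230776 291.83917563 -23.17382786] [ 4.98550834e-01  6.21824755e-01  2.04986839e+00 -7.22533998e-05
  4.70458455e-01  2.40866383e-01] [ 1.08147183 -0.1382583  -0.23771822]
[318.0072084  263.96975688]
0 -1 [451.93717435 384.81523353]
0 1 [269.91541209 347.18694158]
45 -1 [456.2197892  316.02102347]
45 1 [269.9658148  278.88750153]
```

View pics/s2.png

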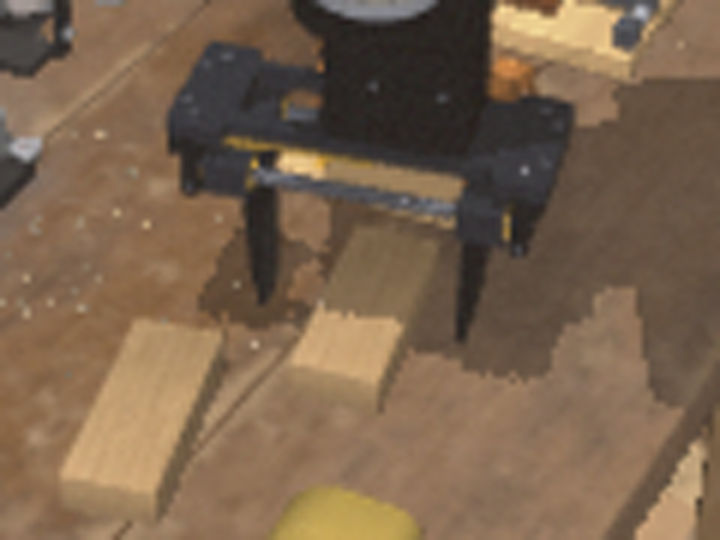

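The scene crop shows both finger tips, at (263,303) and (460,340), about 29 mm above where the reading puts them. I'll feel for the bench.

>>> move_arm:
  commands:
    - [[0,0,-0.2],[0,0,0],1]
    - [[0,0,-0.2],[0,0,0],1]
    - [[0,0,0],[0,0,0],1]

```text
t: 8.1
eef_pos: [398.3, 291.9, -26.9]
tcp_rot: [-3.141, 0.0, 1.829]
ft_force: [0.3, -0.9, -0.2]
opening: 1.0
grip_force: 0.0
```

>>> move_arm:
  commands:
    - [[0,0,-0.1],[0,0,0],1]
    - [[0,0,-0.1],[0,0,0],1]
    - [[0,0,0],[0,0,0],1]

```text
t: 8.4
eef_pos: [398.4, 291.9, -28.9]
tcp_rot: [-3.142, 0.0, 1.829]
ft_force: [0.2, 1.1, 0.2]
opening: 0.998
grip_force: 0.0
```

>>> move_arm:
  commands:
    - [[0,0,-0.1],[0,0,0],1]
    - [[0,0,-0.1],[0,0,0],1]
    - [[0,0,0],[0,0,0],1]

```text
t: 8.7
eef_pos: [398.3, 291.9, -30.9]
tcp_rot: [-3.142, 0.0, 1.829]
ft_force: [0.3, -0.2, -0.0]
opening: 1.005
grip_force: 0.0
```

>>> move_arm:
  commands:
    - [[0,0,-0.1],[0,0,0],1]
    - [[0,0,-0.1],[0,0,0],1]
    - [[0,0,-0.1],[0,0,0],1]
    - [[0,0,0],[0,0,0],1]

```text
t: 9.1
eef_pos: [398.3, 291.9, -33.9]
tcp_rot: [-3.141, 0.0, 1.829]
ft_force: [-0.0, 0.7, -0.9]
opening: 1.0
grip_force: 0.0
```

>>> move_arm:
  commands:
    - [[0,0,-0.1],[0,0,0],1]
    - [[0,0,-0.1],[0,0,0],1]
    - [[0,0,-0.1],[0,0,0],1]
    - [[0,0,0],[0,0,0],1]

```text
t: 9.5
eef_pos: [398.3, 291.9, -36.9]
tcp_rot: [-3.141, 0.0, 1.829]
ft_force: [-0.4, -0.3, -0.1]
opening: 1.0
grip_force: 0.0
```

>>> move_arm:
  commands:
    - [[0,0,0],[0,0,0],0.3]
    - [[0,0,0],[0,0,0],0.3]
    - [[0,0,0],[0,0,0],0.3]
    - [[0,0,0],[0,0,0],0.3]
    - [[0,0,0],[0,0,0],0.3]
    - [[0,0,0],[0,0,0],0.3]
    - [[0,0,0],[0,0,0],0.3]
    - [[0,0,0],[0,0,0],0.3]
    - [[0,0,0],[0,0,0],0.3]

```text
t: 10.4
eef_pos: [398.4, 291.9, -36.8]
tcp_rot: [3.142, 0.0, 1.829]
ft_force: [0.0, -1.0, -0.2]
opening: 0.471
grip_force: 29.8
```

>>> move_arm:
  commands:
    - [[0,0,4],[0,0,0],0.3]
    - [[0,0,4],[0,0,0],0.3]
    - [[0,0,4],[0,0,0],0.3]
    - [[0.5,-1,4],[0,0,-8.1],0.3]
    - [[0.5,-2,2],[0,0,-8.1],0.3]
    - [[0.5,-2,0],[0,0,-8.1],0.3]
    - [[0.5,-2,0],[0,0,-8.1],0.3]
    - [[0.5,-2,0],[0,0,-8.1],0.3]
    - [[0.5,-2,0],[0,0,-8.1],0.3]
    - [[0.5,-2,0],[0,0,-8.1],0.3]

```text
t: 11.4
eef_pos: [433.4, 161.1, 143.2]
tcp_rot: [3.142, 0.0, 0.833]
ft_force: [-0.2, 0.2, -1.0]
opening: 0.473
grip_force: 29.8
```

>>> move_arm:
  commands:
    - [[0.3,-1.2,0],[0,0,-8.1],0.3]
    - [[0.3,0,0],[0,0,-8.1],0.3]
    - [[0,0,0],[0,0,-8.1],0.3]
    - [[0,0,0],[0,0,-8.1],0.3]
    - [[0,0,0],[0,0,-8.1],0.3]
    - [[0,0,0],[0,0,0],0.3]

```text
t: 12.0
eef_pos: [439.3, 149.9, 143.2]
tcp_rot: [3.142, 0.0, 0.13]
ft_force: [-0.1, 0.6, 0.3]
opening: 0.476
grip_force: 29.8
```

>>> move_arm:
  commands:
    - [[0,0,0.5],[7.43,0.98,0],0.3]
    - [[0,0,0.5],[7.43,0.98,0],0.3]
    - [[0,0,0.5],[7.43,0.98,0],0.3]
    - [[0,0,0.5],[7.43,0.98,0],0.3]
    - [[0,0,0.5],[7.43,0.98,0],0.3]
    - [[0,0,0.5],[7.43,0.98,0],0.3]
    - [[0,0,0],[0,0,0],0.3]

```text
t: 12.7
eef_pos: [439.9, 148.4, 172.2]
tcp_rot: [-2.353, -0.001, 0.131]
ft_force: [-0.1, 0.1, -0.2]
opening: 0.476
grip_force: 29.8
```

Run:
```python
from h import *
s=state(); e=s["eef_pos"]; print(e,np.degrees(s["tcp_rot"]),np.degrees(s["joints"]).round(1))
from scipy.spatial.transform import Rotation as Ro
R=Ro.from_euler('xyz',s["tcp_rot"]).as_matrix(); print(R.round(2))
for nm,c in(("toolfixed",e-47.8*R[:,2]),("world",e+[0,0,40]-7.8*R[:,2])):
    print(nm,c.round(1))
    for n in("scene","top"): 
        print(n,[proj(n,c+R@np.array([sx*55,sy*22.5,11])).round(0).tolist() for sx,sy in((1,1),(1,-1),(-1,-1),(-1,1))])
a=read_camera("scene"); t=read_camera("top"); cv2.imwrite("pics/s3.png",a); cv2.imwrite("pics/t3.png",t)
x,y=proj("scene",e).astype(int); u=a[y-70:y+50,x-65:x+65]; print("scene off",x-65,y-70)
x,y=proj("top",e).astype(int); v=t[y-60:y+60,x-65:x+65]; print("top off",x-65,y-60)
cv2.imwrite("pics/c6.png",cv2.resize(np.hstack([u,v]),None,fx=3,fy=3,interpolation=cv2.INTER_CUBIC))
```

```text
[439.86037602 148.36341382 172.17768664] [-1.34836927e+02 -7.08960603e-02  7.51576318e+00] [-16.5  23.8 116.   43.8  69.3  38.9]
[[ 0.99  0.09 -0.09]
 [ 0.13 -0.7   0.7 ]
 [ 0.   -0.71 -0.71]]
toolfixed [444.3 114.8 205.9]
scene [[320.0, 172.0], [316.0, 167.0], [350.0, 174.0], [353.0, 179.0]]
top [[324.0, 197.0], [313.0, 197.0], [317.0, 235.0], [328.0, 235.0]]
world [440.6 142.9 217.7]
scene [[316.0, 172.0], [312.0, 167.0], [347.0, 175.0], [350.0, 179.0]]
top [[314.0, 198.0], [303.0, 197.0], [307.0, 236.0], [318.0, 236.0]]
scene off 266 113
top off 246 157
```

View pics/c6.png

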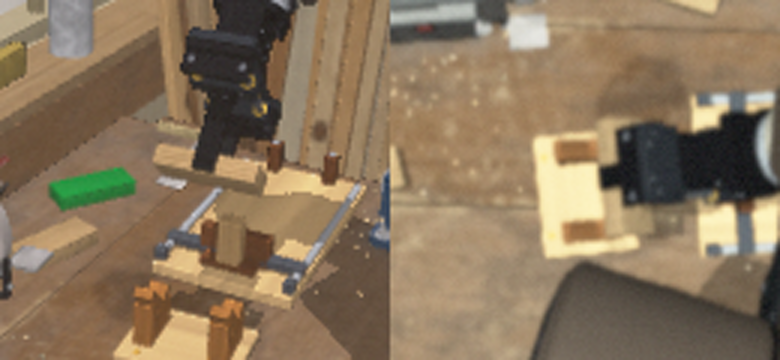

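The tilted grasp shows the blank at scene (336,168) and top (321,217), so the offset is fixed in the tool rather than in the world. I'll fit the held blank's offset numerically.

```bash
cat >> h.py <<'E'
from scipy.spatial.transform import Rotation as Ro
def tool(s): return np.array(s["eef_pos"]),Ro.from_euler('xyz',s["tcp_rot"]).as_matrix()
def hull(n,c,R,h,ci=None):
    P=[proj(n,c+R@np.array([a*h[0],b*h[1],d*h[2]]),ci) for a in(-1,1) for b in(-1,1) for d in(-1,1)]
    return cv2.convexHull(np.array(P,np.float32))[:,0]
E
python3 - <<'E'
from h import *
e,R=tool(state())
a=cv2.imread("pics/s3.png")
for o in(35,48,60): print(o,(e-o*R[:,2]).round(0),hull("scene",e-o*R[:,2],R,(55,22.5,11)).round(0).tolist())
for y in range(152,190,2):
    print(y,' '.join("%3d"%v for v in a[y,310:362:2,2]))
E
```

```text
35 [443. 125. 197.] [[354.0, 176.0], [352.0, 182.0], [318.0, 175.0], [315.0, 171.0], [317.0, 164.0], [351.0, 171.0]]
48 [444. 116. 207.] [[355.0, 172.0], [353.0, 178.0], [320.0, 171.0], [316.0, 167.0], [318.0, 160.0], [352.0, 167.0]]
60 [445. 107. 215.] [[356.0, 168.0], [354.0, 175.0], [321.0, 168.0], [317.0, 163.0], [319.0, 156.0], [353.0, 163.0]]
152 112 130 127 130 125 132 104 167 158 149 104 122  42  43  48  42  41  43  45  44  51  54  53  45  46 155
154 138 135 128 135 155 162 174 154 142 137 128 115  51  51  49  49  46  37  44  46  46  46  46  47  77 153
156 139 138 135 129 141 161 162 166 165 161 168 170  47  51  49  44  42  46  44  41  44  41  52  50 126 154
158 131 126 130 125 124 127 126 137 137 141 145  69  51  50  49  45  48  43  54  54  55  41  51  58 149 155
160 134 135 129 127 127 140 137 130 136 140 145  49  49  49  48  55  52  45  94  95  91 130 127 101 162 120
162 137 132 127 129 187 199 201 201 187 162 170  50  47  47  50  54  54  59 108 107  88 126 121  96 107  80
164 141 134 130 130 196 200 202 196 192 197 149  48  49  49  59  97  84 116 135 134 128 120 123  98 1
[... 602 characters left out ...]
 144 177 127 153 112 111 110 109 118 222 221 227 228
178 136 133 134 135 139 138 121 138 138 136 137 131 133 180 124 144 154 157 154 157 144 126 153 155 158 163
180 139 137 137 138 134 121 133 132 136 133 131 130 180 136 144 151 157 156 154 158 151 151 157 159 163 167
182 142 145 145 140 140 133 134 135 132 133 134 181 144 207 152 159 157 156 157 154 154 154 161 163 166 167
184 139 139 141 143 130 131 133 137 132 133 201 152 213 219 156 141 142 158 156 155 155 159 164 166 168 173
186 141 138 139 134 132 132 135 130 135 169 159 209 161 153 169 137 129 137 136 155 161 164 169 170 172 173
188 124 135 132 133 135 132 127 125 152 165 165 211 106 129 102 143 137 152 139 145 166 169 168 172 172 169
```

>>> move_arm:
  commands:
    - [[0,0,-3],[-6.9,-0.9,0],0.3]
    - [[0,0.2,-3],[0,0,0],0.3]
    - [[0.1,0.2,-2],[0,0,0],0.3]
    - [[0,0,-1],[0,0,0],0.3]
    - [[0,0,0],[0,0,0],0.3]

```text
t: 13.3
eef_pos: [440.0, 154.5, 82.9]
tcp_rot: [-2.479, -0.0, 0.134]
ft_force: [-0.3, 1.0, -0.4]
opening: 0.473
grip_force: 29.8
```

>>> move_arm:
  commands:
    - [[-0.1,0.8,-1],[0,0,0],0.3]
    - [[-0.1,0.8,-1],[0,0,0],0.3]
    - [[-0.1,0.7,-1],[0,0,0],0.3]
    - [[-0.1,0.4,-0.5],[0,0,0],0.3]
    - [[0,0,0],[0,0,0],0.3]

```text
t: 13.8
eef_pos: [435.8, 181.6, 47.6]
tcp_rot: [-2.478, 0.001, 0.133]
ft_force: [-0.4, 0.9, -0.7]
opening: 0.475
grip_force: 29.8
```

>>> move_arm:
  commands:
    - [[0,0.1,-0.2],[0,0,0],0.3]
    - [[0,0,-0.2],[0,0,0],0.3]
    - [[0,0,0],[0,0,0],0.3]

```text
t: 14.1
eef_pos: [436.6, 181.9, 44.6]
tcp_rot: [-2.478, -0.001, 0.132]
ft_force: [-0.1, -1.1, 2.4]
opening: 0.472
grip_force: 29.8
```

>>> move_arm:
  commands:
    - [[0,0,-0.1],[0,0,0],0.3]
    - [[0,0,0],[0,0,0],0.3]

```text
t: 14.3
eef_pos: [436.7, 182.0, 44.4]
tcp_rot: [-2.476, -0.001, 0.132]
ft_force: [-1.1, -3.8, 15.4]
opening: 0.474
grip_force: 29.8
```

>>> move_arm:
  commands:
    - [[0,0,0.1],[0,0,0],0.65]
    - [[0,0,0],[0,0,0],0.65]
    - [[0,0,0],[0,0,0],0.65]
    - [[0,0,0],[0,0,0],0.65]
    - [[0,0,0],[0,0,0],0.65]
    - [[0,0,0],[0,0,0],0.65]

```text
t: 14.9
eef_pos: [436.4, 182.0, 44.2]
tcp_rot: [-2.478, -0.0, 0.132]
ft_force: [0.7, 0.7, 0.2]
opening: 0.649
grip_force: 0.0
```

>>> move_arm:
  commands:
    - [[0,-0.6,0.8],[0,0,0],0.65]
    - [[0.1,-1.2,1.6],[0,0,0],0.65]
    - [[0.1,-1.8,2.3],[0,0,0],0.65]
    - [[0.2,-2.4,3.1],[0,0,0],0.65]
    - [[0.2,-2.4,3.1],[0,0,0],0.65]
    - [[0,0,3],[0,0,0],0.65]

```text
t: 15.5
eef_pos: [442.8, 95.4, 184.9]
tcp_rot: [-2.48, -0.001, 0.129]
ft_force: [-0.2, 0.4, 0.3]
opening: 0.65
grip_force: 0.0
```

```bash
cat >> h.py <<'E'
CR=np.array([[.9914,-.1305,0],[.1305,.9914,0],[0,0,1]])
def seatR(t=45):
    t=np.radians(t); return CR@np.array([[1,0,0],[0,np.cos(t),-np.sin(t)],[0,np.sin(t),np.cos(t)]])
def dump(n,name,x0,x1,y0,y1,st=2):
    a=read_camera(n); cv2.imwrite(f"pics/{name}.png",a)
    for y in range(y0,y1,st): print(y,''.join('#' if v>170 else '+' if v>130 else '-' if v>80 else '.' for v in a[y,x0:x1,2]))
E
python3 - <<'E'
from h import *
c=np.array([441,149.5,78])
print(hull("scene",c,seatR(),(55,22.5,11)).round(0).tolist());print(hull("top",c,seatR(),(55,22.5,11)).round(0).tolist())
print(state()["eef_pos"])
dump("top","t4",290,335,195,250,2)
dump("scene","s4",290,370,185,245,2)
E
```

```text
[[348.0, 212.0], [346.0, 218.0], [314.0, 210.0], [311.0, 207.0], [313.0, 201.0], [345.0, 209.0]]
[[320.0, 236.0], [315.0, 237.0], [305.0, 238.0], [302.0, 203.0], [306.0, 202.0], [316.0, 202.0]]
[442.78980205  95.36756518 184.89748226]
195 ++++++++++++#+++++++++++++--+++++-++----+----
197 ++++++++++++++++++++++++++++++++++++++++++---
199 +++++++++++++++++++++++++++++++###++++---+++-
201 ++++###############################+++-++++++
203 +++################################++++++++++
205 +++#######################++++######+++++++++
207 +++#####################++++++######+++++++++
209 #++#######################++++#######++++++++
211 ++++#####################+++#########+++---..
213 ++++#####################+++#########+++-....
215 ++++#####################++++########+++-....
217 ++++######################++##########++-....
219 ++++######################+###########+++----
221 +++++#####################+##########++++++++
223 ####+#####################+++#########+++++++
225 +++#+#####################++++#########++++++
227 ##########################+++#########+++++++
229 ###########
[... 2384 characters left out ...]
+-++++++++++++++++++
229 +++++++++++++++##############################+++++++--+####+-+++++++++++++++++++
231 ++++++++++++++###############################+++++++-+####+-++++++++++++++++++++
233 +++++++++++++++++############################++++++++####+++++++++++++++++++++++
235 +++++++++++++++++++++-++################################++++++++++++++++++++++++
237 ++++++++++++++++++++++++++++-++########################-++++++++++++++++++++++++
239 +++++++++++++++++-+++++++++++-+++++-+++###############--++++++++++++++++++++++++
241 +++++++++++++++++++++++++++#+++++++++++++++-++#######--+++++++++++++++++++++++++
243 ++++++++++++++--++++++++++++++++-++++++++----+++++---+++++++++++++++++++++++++++
```

>>> move_arm:
  commands:
    - [[0,0,2],[-8.2,-1.08,0],0.65]
    - [[0,0.5,2],[-8.2,-1.08,0],0.65]
    - [[-0.1,1,0],[-8.2,-1.08,0],0.65]
    - [[-0.1,1,0],[-8.2,-1.08,0],0.65]
    - [[-0.1,1,0],[-8.2,-1.08,0],0.65]
    - [[-0.1,1,0],[-8.2,-1.08,0],0.65]
    - [[-0.1,1,0],[-8.2,-1.08,0],0.65]
    - [[-0.1,1,0],[-8.2,-1.08,0],0.65]
    - [[-0.1,1,0],[-8.2,-1.08,0],0.65]
    - [[0,1,0],[-8.2,-1.08,0],0.65]

```text
t: 16.6
eef_pos: [435.3, 183.8, 223.7]
tcp_rot: [2.355, -0.001, 0.133]
ft_force: [0.3, -0.3, -0.2]
opening: 0.651
grip_force: 0.0
```

Run:
```python
from h import *
s=state(); e,R=tool(s); print(e,np.degrees(s["tcp_rot"]),np.degrees(s["joints"]).round(1)); print(R.round(3))
t=np.array([441,149.5,78])+(52-100)*R[:,2]; print("pre-e",t-e)
Rt=CR@Ro.from_euler('x',135,degrees=True).as_matrix(); print("turn",np.degrees(Ro.from_matrix(Rt@R.T).as_rotvec()))
```

```text
[435.34402264 183.79615776 223.66989622] [ 1.34941444e+02 -7.11792471e-02  7.63803010e+00] [ 38.1  26.5  99.9 -38.   82.5 135.6]
[[ 0.991  0.093  0.095]
 [ 0.133 -0.7   -0.701]
 [ 0.001  0.708 -0.706]]
pre-e [   1.0983603    -0.62740981 -111.76350246]
turn [ 0.04867115  0.07827164 -0.13914612]
```

>>> move_arm:
  commands:
    - [[0.1,0,-4],[0,0,0],0.65]
    - [[0,0,-4],[0,0,0],0.65]
    - [[0,0,-3.2],[0,0,0],0.65]
    - [[0.1,-1,-1],[0,0,0],0.65]
    - [[0.1,-1,-1],[0,0,0],0.65]
    - [[0.2,-1,-1],[0,0,0],0.65]
    - [[0.1,-1,-1],[0,0,0],0.65]
    - [[0.2,-1,-1],[0,0,0],0.65]
    - [[0,0,0],[0,0,0],0.65]

```text
t: 17.5
eef_pos: [443.2, 131.4, 60.6]
tcp_rot: [2.361, 0.002, 0.13]
ft_force: [-0.6, 0.5, 0.4]
opening: 0.652
grip_force: 0.0
```

>>> move_arm:
  commands:
    - [[0.1,-1,-1],[0,0,0],0.65]
    - [[0.1,-1,-1],[0,0,0],0.65]
    - [[0,0,0],[0,0,0],0.65]

```text
t: 17.8
eef_pos: [444.8, 111.5, 40.2]
tcp_rot: [2.36, 0.003, 0.13]
ft_force: [-0.6, 0.0, 0.4]
opening: 0.652
grip_force: 0.0
```

>>> move_arm:
  commands:
    - [[0,0,0],[0,0,0],0.1]
    - [[0,0,0],[0,0,0],0.1]
    - [[0,0,0],[0,0,0],0.1]
    - [[0,0,0],[0,0,0],0.1]
    - [[0,0,0],[0,0,0],0.1]
    - [[0,0,0],[0,0,0],0.1]
    - [[0,0,0],[0,0,0],0.1]

```text
t: 18.5
eef_pos: [445.5, 113.1, 41.3]
tcp_rot: [2.362, 0.001, 0.132]
ft_force: [-0.8, 3.1, 2.3]
opening: 0.231
grip_force: 30.0
```

>>> move_arm:
  commands:
    - [[0,0,0.5],[0,0,0],0.1]
    - [[0,0,1.5],[0,0,0],0.1]
    - [[0,0,3],[0,0,0],0.1]
    - [[0,0,4],[0,0,0],0.1]
    - [[0,0,2],[7.43,0.98,0],0.1]
    - [[0,-1,0],[7.43,0.98,0],0.1]
    - [[0.2,-2,0],[7.43,0.98,0],0.1]
    - [[0.2,-3,0],[7.43,0.98,0],0.1]
    - [[0.2,-4,0],[7.43,0.98,0],0.1]
    - [[0.3,-4,0],[7.43,0.98,0],0.1]

```text
t: 19.5
eef_pos: [452.2, -7.4, 152.0]
tcp_rot: [3.082, 0.009, 0.133]
ft_force: [0.6, 1.7, -1.5]
opening: 0.23
grip_force: 30.0
```

>>> move_arm:
  commands:
    - [[0.5,-4,0],[0,0,-2.8],0.1]
    - [[0.5,-4,0],[0,0,0],0.1]
    - [[0.5,-4,0],[0,0,0],0.1]
    - [[0.5,-4,0],[0,0,0],0.1]
    - [[0.5,-3,0],[0,0,0],0.1]
    - [[0.5,-1.5,0],[0,0,0],0.1]
    - [[0,0,0],[0,0,0],0.1]

```text
t: 20.2
eef_pos: [482.4, -212.5, 150.6]
tcp_rot: [3.079, 0.012, 0.082]
ft_force: [0.4, -0.6, -0.2]
opening: 0.229
grip_force: 30.0
```

```bash
cat >> h.py <<'E'
PC=np.array([476.3,-126,0]); PR=Ro.from_euler('z',4.7,degrees=True).as_matrix()
def press(y,x=0): return (PC+PR@np.array([x,y,0]))[:2]
E
python3 - <<'E'
from h import *
s=state(); e,R=tool(s); print(e,np.degrees(s["tcp_rot"]),np.degrees(s["joints"]).round(1),s["opening"],s["grip_force"])
print("to go",press(-108)-e[:2], [press(y).round(1) for y in(-108,-60,-12)])
E
```

```text
[ 482.35202999 -212.48783767  150.64082159] [176.39091813   0.68903086   4.67268815] [-28.9  21.5 105.5  -4.3  51.6  59. ] 0.22901523887531772 29.999647736549377
to go [  2.79732894 -21.14900011] [array([ 485.1, -233.6]), array([ 481.2, -185.8]), array([ 477.3, -138. ])]
```

>>> move_arm:
  commands:
    - [[0.3,-2.1,-2],[3.65,-0.4,0],0.1]
    - [[0,0,-4],[0,0,0],0.1]
    - [[0,0,-4],[0,0,0],0.1]
    - [[0,0,-3],[0,0,0],0.1]
    - [[0,0,-1.5],[0,0,0],0.1]
    - [[0,0,0],[0,0,0],0.1]

```text
t: 20.8
eef_pos: [484.1, -230.2, 3.7]
tcp_rot: [-3.139, 0.004, 0.085]
ft_force: [0.6, -0.3, -0.6]
opening: 0.228
grip_force: 30.0
```

>>> move_arm:
  commands:
    - [[0,0,-0.4],[0,0,0],0.1]
    - [[0,0,-0.3],[0,0,0],0.1]
    - [[0,0,0],[0,0,0],0.1]

```text
t: 21.1
eef_pos: [485.4, -232.2, -1.2]
tcp_rot: [3.141, -0.0, 0.084]
ft_force: [-0.3, 0.1, -0.4]
opening: 0.23
grip_force: 30.0
```

>>> move_arm:
  commands:
    - [[0,0,-0.3],[0,0,0],0.1]
    - [[0,0,-0.3],[0,0,0],0.1]
    - [[0,0,0],[0,0,0],0.1]

```text
t: 21.4
eef_pos: [485.0, -232.3, -8.1]
tcp_rot: [-3.141, 0.001, 0.083]
ft_force: [0.3, -0.2, 0.2]
opening: 0.231
grip_force: 30.0
```

>>> move_arm:
  commands:
    - [[0,0,-0.15],[0,0,0],0.1]
    - [[0,0,-0.15],[0,0,0],0.1]
    - [[0,0,0],[0,0,0],0.1]

```text
t: 21.7
eef_pos: [485.0, -232.3, -11.1]
tcp_rot: [-3.141, 0.001, 0.083]
ft_force: [0.1, 0.1, -0.5]
opening: 0.229
grip_force: 30.0
```

>>> move_arm:
  commands:
    - [[0,0,-0.15],[0,0,0],0.1]
    - [[0,0,-0.15],[0,0,0],0.1]
    - [[0,0,0],[0,0,0],0.1]

```text
t: 22.0
eef_pos: [485.3, -232.4, -12.3]
tcp_rot: [3.141, -0.0, 0.084]
ft_force: [-4.9, 3.1, 21.9]
opening: 0.23
grip_force: 30.0
```

>>> move_arm:
  commands:
    - [[0,0,0.15],[0,0,0],0.23]
    - [[0,0,0],[0,0,0],0.4]
    - [[0,0,0],[0,0,0],0.4]
    - [[0,0,0],[0,0,0],0.4]
    - [[0,0,0],[0,0,0],0.4]
    - [[0,0,0],[0,0,0],0.4]

```text
t: 22.6
eef_pos: [485.1, -232.3, -12.5]
tcp_rot: [-3.141, 0.001, 0.083]
ft_force: [0.5, -0.1, -0.5]
opening: 0.399
grip_force: 0.0
```

>>> move_arm:
  commands:
    - [[0,0,1],[0,0,0],0.4]
    - [[0,0,3],[0,0,0],0.4]
    - [[0,0,4],[0,0,0],0.4]
    - [[0,0,4],[0,0,0],0.5]
    - [[0,4,4],[0,0,0],1]
    - [[-0.5,5,2],[0,0,0],1]
    - [[-0.5,5,1],[0,0,0],1]
    - [[-0.5,5,0],[0,0,0],1]
    - [[-0.5,5,0],[0,0,0],1]
    - [[-0.5,5,0],[0,0,0],1]

```text
t: 23.6
eef_pos: [460.0, 49.1, 172.2]
tcp_rot: [-3.142, -0.001, 0.083]
ft_force: [1.3, 0.3, 0.4]
opening: 0.933
grip_force: 0.0
```

```bash
cat >> h.py <<'E'
def blobs(a,x0,x1,y0,y1,n,z,lo=(115,160,185),hi=(170,215,240),amin=150,ci=None):
    m=np.zeros(a.shape[:2],np.uint8); m[y0:y1,x0:x1]=cv2.inRange(a,lo,hi)[y0:y1,x0:x1]
    m=cv2.morphologyEx(m,cv2.MORPH_OPEN,np.ones((3,3)))
    for c in cv2.findContours(m,0,2)[0]:
        if cv2.contourArea(c)>amin: r=cv2.minAreaRect(c); print(np.round(r[0],1),np.round(r[1],1),rect(n,cv2.boxPoints(r),z,ci))
E
python3 - <<'E'
from h import *
a=read_camera("top"); cv2.imwrite("pics/t5.png",a)
blobs(a,200,370,120,260,"top",22)
# press blank: top face at z=63, predicted
e=press(-107)
print("pred",[proj("top",np.r_[press(-107+sy*11,sx*55),63]).round(1).tolist() for sx in(-1,1) for sy in(-1,1)])
for y in range(182,246,2): print(y,''.join('#' if v>205 else '+' if v>170 else '-' if v>110 else '.' for v in a[y,400:450,2]))
E
```

```text
[231.9 215.7] [13.7 34.1] (array([450.1, 407. ]), 45.2, 111.1, 'long axis deg', 106.9)
[339.8 149.9] [32.7 13.2] (array([681.3,  59.3]), 45.3, 109.6, 'long axis deg', 74.4)
pred [[435.3, 226.7], [428.4, 227.1], [432.3, 192.6], [425.5, 192.9]]
182 --------------------------------------------------
184 ---------------------------------+++++------------
186 ---------++++++++++++++++++++++++######-----------
188 +++++++++++++++++++#####++++++++#######+----------
190 #######################################+----------
192 #######################################+----------
194 #########################++############-----------
196 #######################----#####++----++----------
198 #######################----+####+-..--++----------
200 #######################+---+####++-.--------------
202 #######################+---+##++########----------
204 #######################+---+############+---------
206 ########################---+############+---------
208 ########################----+#+##########---------
210 ########################+---#############+--------
212 ########################+---
[... 202 characters left out ...]
###############----#######+--++---------
222 #########################+---+#####-..--+++-------
224 #########################+---+#####+-.------------
226 #########################+---+############+-------
228 ##########################################+-------
230 ##########################################+-------
232 ###########################################+------
234 ###########################################+------
236 ##+#++++++#######+++++++++++++++++++#######+------
238 ++++++++++++++++++++++++---+++++++++++++++--------
240 ---+-----++------------------+-----+-----------+--
242 ++++-+++-+-+-----------------++-------------------
244 -+-+-----------------++++-------------------------
```

>>> move_arm:
  commands:
    - [[0,3.5,0],[0,0,8.5],1]
    - [[0,3.5,0],[0,0,8.5],1]
    - [[0,3.5,0],[0,0,8.5],1]
    - [[0,3.5,0],[0,0,8.5],1]
    - [[0,3.5,0],[0,0,8.5],1]
    - [[0,3.5,0],[0,0,8.5],1]
    - [[0,3.5,0],[0,0,8.5],1]
    - [[-0.3,3.5,0],[0,0,8.5],1]
    - [[-0.3,3.5,0],[0,0,8.5],1]
    - [[-0.4,3.5,0],[0,0,8.5],1]

```text
t: 24.65
eef_pos: [450.3, 398.6, 171.9]
tcp_rot: [3.141, 0.0, 1.573]
ft_force: [-0.1, -0.5, -0.7]
opening: 0.999
grip_force: 0.0
```

>>> move_arm:
  commands:
    - [[0,0.6,-4],[0,0,8.5],1]
    - [[0,0,-4],[0,0,8.5],1]
    - [[0,0,-3],[0,0,0],1]
    - [[0,0,0],[0,0,0],1]

```text
t: 25.05
eef_pos: [449.0, 402.1, 58.3]
tcp_rot: [-3.136, 0.003, 1.864]
ft_force: [0.2, -0.0, 0.7]
opening: 1.0
grip_force: 0.0
```

Run:
```python
from h import *
s=state(); e,R=tool(s); print(e,np.degrees(s["tcp_rot"]),np.degrees(s["joints"]).round(1),s["opening"])
ci=camera_info("wrist");a=read_camera("wrist");cv2.imwrite("pics/w5.png",a)
print(hull("wrist",np.array([449.5,405,11]),Ro.from_euler('z',106.8,degrees=True).as_matrix(),(55,22.5,11),ci).round(0).tolist())
for y in range(60,240,8): print(y,''.join('#' if v>175 else '+' if v>130 else '-' if v>80 else '.' for v in a[y,240:400:2,2]))
```

```text
[448.98049171 402.11052955  58.32928001] [-1.79652275e+02  1.44128520e-01  1.06775711e+02] [35.6 34.3 98.8 -0.  47.3 18.8] 1.000076614350143
[[353.0, 144.0], [350.0, 266.0], [301.0, 265.0], [298.0, 144.0], [301.0, 142.0], [351.0, 142.0]]
60 ###########################++####++++-+####+-++++-####+++++-++###+-+++++++##++++
68 ##########################++###++++++-++###++#++-#######+++-++###+-++++++##+#+++
76 ########++###+#++########++#+++++++++#.++###+-#-.#####+++++.++###++++++++++#####
84 ############+++++++########+++++++++++#-+###++.-##+++++++++-++####++++##########
92 ############++#############+++++#++++++#++###++####+++++++##-+####+###++#######+
100 ###########+#####+###############+++++++-++###++++++++++++++--+--++++++++++++###
108 ################+###################++++##-####+++++++++++++++++++++++++++++++++
116 #####+########+++#################+++####-#######+++++++++++++++###+++++++++++++
124 #######+++####+#########################-.#######++++++++++++++##########++#++++
132 ############+++++++++++++++############--#######++++++++++++++#######+++++####++
140 ############+
[... 387 characters left out ...]
####++##++++++++++++
180 #####++#######################+##########################+####++#########+++++++
188 #####+++#############+++#################################+###++###+########+++++
196 ####+++++#########+#++++######.############################++++#+++###++++++####
204 ###+++++#####################+###########################+##############++++++++
212 -#------------####+++++##################################++++++##-----+++----#+-
220 ---------+---++++++---++++-#+++++++#++++++++++++++#++#++------------------------
228 ..-----------------++++++-.++++#+++++++++++++++++++++##+---------+--------------
236 ....---------------+++++.-++++++++++++++++++++++++++++++-+-+##+#----------------
```

>>> move_arm:
  commands:
    - [[0,0.2,-3],[0,0,0],1]
    - [[0,0,-3],[0,0,0],1]
    - [[0,0,-2],[0,0,0],1]
    - [[0,0,-1],[0,0,0],1]
    - [[0,0,-0.4],[0,0,0],1]
    - [[0,0,0],[0,0,0],1]

```text
t: 25.7
eef_pos: [451.3, 405.7, -31.7]
tcp_rot: [3.14, 0.0, 1.863]
ft_force: [0.1, -0.1, -0.5]
opening: 1.0
grip_force: 0.0
```

>>> move_arm:
  commands:
    - [[0,0,0],[0,0,0],0.3]
    - [[0,0,0],[0,0,0],0.3]
    - [[0,0,0],[0,0,0],0.3]
    - [[0,0,0],[0,0,0],0.3]
    - [[0,0,0],[0,0,0],0.3]
    - [[0,0,0],[0,0,0],0.3]
    - [[0,0,0],[0,0,0],0.3]
    - [[0,0,0],[0,0,0],0.3]
    - [[0,0,0],[0,0,0],0.3]

```text
t: 26.6
eef_pos: [450.7, 405.3, -32.8]
tcp_rot: [-3.141, 0.001, 1.864]
ft_force: [-0.5, -0.3, -1.1]
opening: 0.471
grip_force: 30.0
```

>>> move_arm:
  commands:
    - [[0,0,4],[0,0,0],0.3]
    - [[0,0,4],[0,0,0],0.3]
    - [[0,-1,4],[0,0,-8.3],0.3]
    - [[0,-3,4],[0,0,-8.3],0.3]
    - [[-0.1,-3,2],[0,0,-8.3],0.3]
    - [[-0.1,-3,0],[0,0,-8.3],0.3]
    - [[-0.2,-3,0],[0,0,-8.3],0.3]
    - [[-0.2,-3,0],[0,0,-8.3],0.3]
    - [[-0.2,-3,0],[0,0,-8.3],0.3]
    - [[-0.2,-3,0],[0,0,-8.3],0.3]

```text
t: 27.6
eef_pos: [440.3, 184.2, 147.2]
tcp_rot: [-3.141, 0.001, 0.699]
ft_force: [0.4, 0.7, -0.2]
opening: 0.471
grip_force: 30.0
```

>>> move_arm:
  commands:
    - [[0,-2,0],[0,0,-8.3],0.3]
    - [[0,-1,0],[0,0,-8.3],0.3]
    - [[0,-0.6,0],[0,0,-8.3],0.3]
    - [[0,0,0],[0,0,-8.3],0.3]
    - [[0,0,0],[7.53,0.99,0],0.3]
    - [[0,0,0],[7.53,0.99,0],0.3]
    - [[0,0,0],[7.53,0.99,0],0.3]
    - [[0,0,0],[7.53,0.99,0],0.3]
    - [[0,0,0],[7.53,0.99,0],0.3]
    - [[0,0,0],[0,0,0],0.3]

```text
t: 28.6
eef_pos: [441.0, 147.6, 146.0]
tcp_rot: [-2.475, 0.006, 0.123]
ft_force: [0.4, -0.5, -0.4]
opening: 0.472
grip_force: 30.0
```

```bash
cat >> h.py <<'E'
def go(target,tilt,yawR=CR):
    s=state(); e,R=tool(s); Rt=yawR@Ro.from_euler('x',180+tilt,degrees=True).as_matrix()
    print("e",e.round(1),"d",Rt[:,2].round(3),"move cm",((np.array(target)-e)/10).round(2),"turn",np.degrees(Ro.from_matrix(Rt@R.T).as_rotvec()).round(2),"J",np.degrees(s["joints"]).round(0),s["opening"],s["grip_force"])
E
python3 - <<'E'
from h import *
go([441,149,87],38)
E
```

```text
e [441.  147.6 146. ] d [-0.08   0.61  -0.788] move cm [-0.    0.14 -5.9 ] turn [-0.14 -0.38  0.46] J [-13.  24. 117.  41.  62.  43.] 0.4721777587922322 29.989519715309143
```

>>> move_arm:
  commands:
    - [[0,0.1,-3],[0,-0.4,0.4],0.3]
    - [[0,0,-2.9],[0,0,0],0.3]
    - [[-0.1,0.8,-1],[0,0,0],0.3]
    - [[-0.1,0.8,-1],[0,0,0],0.3]
    - [[-0.1,0.8,-1],[0,0,0],0.3]
    - [[-0.1,0.4,-0.5],[0,0,0],0.3]
    - [[0,0,0],[0,0,0],0.3]

```text
t: 29.3
eef_pos: [436.3, 179.1, 53.1]
tcp_rot: [-2.479, -0.003, 0.135]
ft_force: [-0.4, 0.4, 0.0]
opening: 0.47
grip_force: 30.0
```

>>> move_arm:
  commands:
    - [[0,0.1,-0.1],[0,0,0],0.3]
    - [[0,0.1,-0.1],[0,0,0],0.3]
    - [[0,0,0],[0,0,0],0.3]

```text
t: 29.6
eef_pos: [436.9, 180.2, 51.4]
tcp_rot: [-2.48, -0.004, 0.134]
ft_force: [0.4, 0.1, 0.1]
opening: 0.474
grip_force: 30.0
```

>>> move_arm:
  commands:
    - [[0,0,-0.15],[0,0,0],0.3]
    - [[0,0,-0.15],[0,0,0],0.3]
    - [[0,0,0],[0,0,0],0.3]

```text
t: 29.9
eef_pos: [436.8, 180.3, 48.4]
tcp_rot: [-2.479, -0.003, 0.133]
ft_force: [-0.2, -1.0, 3.2]
opening: 0.471
grip_force: 30.0
```

>>> move_arm:
  commands:
    - [[0,0,0],[0,0,0],0.65]
    - [[0,0,0],[0,0,0],0.65]
    - [[0,0,0],[0,0,0],0.65]
    - [[0,0,0],[0,0,0],0.65]
    - [[0,0,0],[0,0,0],0.65]
    - [[0,0,0],[0,0,0],0.65]

```text
t: 30.5
eef_pos: [436.7, 180.3, 48.2]
tcp_rot: [-2.479, -0.003, 0.134]
ft_force: [0.3, 0.6, -0.4]
opening: 0.647
grip_force: 0.0
```

>>> move_arm:
  commands:
    - [[0,-0.6,0.8],[0,0,0],0.65]
    - [[0.1,-1.2,1.6],[0,0,0],0.65]
    - [[0.1,-1.8,2.3],[0,0,0],0.65]
    - [[0.2,-2.4,3.1],[0,0,0],0.65]
    - [[0.2,-2.4,3.1],[0,0,0],0.65]
    - [[0,0,3],[0,0,0],0.65]

```text
t: 31.1
eef_pos: [443.1, 93.7, 188.9]
tcp_rot: [-2.481, -0.003, 0.131]
ft_force: [0.9, -0.1, 0.3]
opening: 0.647
grip_force: 0.0
```

Run:
```python
from h import *
b=cv2.imread("pics/s4.png"); a=read_camera("scene"); cv2.imwrite("pics/s5.png",a)
d=cv2.absdiff(a,b).max(2)[190:225,300:360]; print("scene diff>40:",(d>40).sum(), np.argwhere(d>40)[:60:4].tolist())
b=cv2.imread("pics/t4.png"); a=read_camera("top"); cv2.imwrite("pics/t6.png",a)
d=cv2.absdiff(a,b).max(2)[195:245,290:330]; print("top diff>40:",(d>40).sum(),np.argwhere(d>40)[:60:4].tolist()); print(state()["eef_pos"])
blobs(a,320,360,135,165,"top",22)
```

```text
scene diff>40: 20 [[6, 59], [13, 36], [16, 11], [16, 50], [21, 44]]
top diff>40: 8 [[6, 18], [7, 19]]
[443.79529642  95.02238628 190.34499435]
[339.7 149.9] [33.6 13.7] (array([681.5,  59.8]), 47.1, 112.6, 'long axis deg', 74.4)
```

It's seated exactly as the first one was, so I'll regrip with the same moves.

>>> move_arm:
  commands:
    - [[0,0,2],[-8.2,-1.08,0],0.65]
    - [[0,0.5,2],[-8.2,-1.08,0],0.65]
    - [[-0.1,1,0],[-8.2,-1.08,0],0.65]
    - [[-0.1,1,0],[-8.2,-1.08,0],0.65]
    - [[-0.1,1,0],[-8.2,-1.08,0],0.65]
    - [[-0.1,1,0],[-8.2,-1.08,0],0.65]
    - [[-0.1,1,0],[-8.2,-1.08,0],0.65]
    - [[-0.1,1,0],[-8.2,-1.08,0],0.65]
    - [[-0.1,1,0],[-8.2,-1.08,0],0.65]
    - [[0,1,0],[-8.2,-1.08,0],0.65]

```text
t: 32.2
eef_pos: [435.7, 182.2, 227.7]
tcp_rot: [2.354, 0.0, 0.136]
ft_force: [0.8, -0.7, 0.8]
opening: 0.652
grip_force: 0.0
```

Run:
```python
from h import *
go(np.array([445.5,113.1,41.3])-100*np.array([.092,-.701,-.707]),-45)
```

```text
e [435.7 182.2 227.7] d [ 0.092 -0.701 -0.707] move cm [  0.06   0.1  -11.57] turn [ 0.13  0.01 -0.31] J [ 38.  26. 100. -38.  83. 135.] 0.6517979484251087 0.0
```

>>> move_arm:
  commands:
    - [[0.1,0.1,-4],[0,0,-0.3],0.65]
    - [[0,0,-4],[0,0,0],0.65]
    - [[0,0,-3.6],[0,0,0],0.65]
    - [[0.1,-1,-1],[0,0,0],0.65]
    - [[0.1,-1,-1],[0,0,0],0.65]
    - [[0.2,-1,-1],[0,0,0],0.65]
    - [[0.1,-1,-1],[0,0,0],0.65]
    - [[0.1,-1,-1],[0,0,0],0.65]
    - [[0.2,-1,-1],[0,0,0],0.65]
    - [[0.1,-1,-1],[0,0,0],0.65]

```text
t: 33.2
eef_pos: [446.0, 111.5, 40.7]
tcp_rot: [2.36, 0.002, 0.129]
ft_force: [0.9, -0.1, 0.1]
opening: 0.652
grip_force: 0.0
```

>>> move_arm:
  commands:
    - [[0,0,0],[0,0,0],0.1]
    - [[0,0,0],[0,0,0],0.1]
    - [[0,0,0],[0,0,0],0.1]
    - [[0,0,0],[0,0,0],0.1]
    - [[0,0,0],[0,0,0],0.1]
    - [[0,0,0],[0,0,0],0.1]
    - [[0,0,0],[0,0,0],0.1]
    - [[0,0,0],[0,0,0],0.1]

```text
t: 34.0
eef_pos: [445.8, 112.7, 41.4]
tcp_rot: [2.361, 0.002, 0.13]
ft_force: [-2.7, 4.4, 4.1]
opening: 0.232
grip_force: 30.0
```

>>> move_arm:
  commands:
    - [[0,0,0.5],[0,0,0],0.1]
    - [[0,0,1.5],[0,0,0],0.1]
    - [[0,0,3],[0,0,0],0.1]
    - [[0,0,4],[0,0,0],0.1]
    - [[0,0,2],[7.43,0.98,0],0.1]
    - [[0,-1,0],[7.43,0.98,0],0.1]
    - [[0.2,-2,0],[7.43,0.98,0],0.1]
    - [[0.2,-2,0],[7.43,0.98,0],0.1]
    - [[0.2,-2,0],[7.43,0.98,0],0.1]
    - [[0.3,-2,0],[7.43,0.98,0],0.1]

```text
t: 35.0
eef_pos: [453.8, 25.3, 152.7]
tcp_rot: [3.125, 0.003, 0.132]
ft_force: [-0.1, 0.2, -0.7]
opening: 0.227
grip_force: 30.0
```

>>> move_arm:
  commands:
    - [[0.5,-4,0],[0,0,-2.8],0.1]
    - [[0.5,-4,0],[0,0,0],0.1]
    - [[0.4,-4,0],[0,0,0],0.1]
    - [[0.4,-4,0],[0,0,0],0.1]
    - [[0.4,-2,0],[0,0,0],0.1]
    - [[0,0,0],[0,0,0],0.1]

```text
t: 35.6
eef_pos: [475.6, -156.2, 151.5]
tcp_rot: [3.12, 0.006, 0.08]
ft_force: [0.9, 1.0, -0.8]
opening: 0.231
grip_force: 30.0
```

Run:
```python
from h import *
go(np.r_[press(-60),-6],0,PR)
```

```text
e [ 475.6 -156.2  151.5] d [ 0. -0. -1.] move cm [  0.56  -2.96 -15.75] turn [ 1.24 -0.26  0.1 ] J [-25.  20. 108.  -2.  52.  61.] 0.2311849544233621 29.999651312828064
```

>>> move_arm:
  commands:
    - [[0.6,-2.8,-1],[1.24,-0.26,0.1],0.1]
    - [[0,0,-3.5],[0,0,0],0.1]
    - [[0,0,-4],[0,0,0],0.1]
    - [[0,0,-4],[0,0,0],0.1]
    - [[0,0,-2],[0,0,0],0.1]
    - [[0,0,-1],[0,0,0],0.1]
    - [[0,0,0],[0,0,0],0.1]

```text
t: 36.3
eef_pos: [481.2, -181.2, -4.5]
tcp_rot: [-3.14, 0.002, 0.085]
ft_force: [-1.1, -0.1, -0.2]
opening: 0.228
grip_force: 30.0
```

>>> move_arm:
  commands:
    - [[0,0,-0.15],[0,0,0],0.1]
    - [[0,0,-0.15],[0,0,0],0.1]
    - [[0,0,0],[0,0,0],0.1]

```text
t: 36.6
eef_pos: [482.0, -182.1, -6.4]
tcp_rot: [3.141, -0.0, 0.084]
ft_force: [-0.3, 0.5, -0.4]
opening: 0.23
grip_force: 30.0
```

>>> move_arm:
  commands:
    - [[0,0,-0.3],[0,0,0],0.1]
    - [[0,0,-0.15],[0,0,0],0.1]
    - [[0,0,0],[0,0,0],0.1]

```text
t: 36.9
eef_pos: [481.5, -181.9, -11.9]
tcp_rot: [-3.141, 0.001, 0.084]
ft_force: [-0.2, 0.7, -0.9]
opening: 0.235
grip_force: 30.0
```

>>> move_arm:
  commands:
    - [[0,0,-0.1],[0,0,0],0.1]
    - [[0,0,0],[0,0,0],0.1]

```text
t: 37.1
eef_pos: [481.7, -182.0, -12.5]
tcp_rot: [-3.141, 0.001, 0.084]
ft_force: [-0.4, 1.2, 4.1]
opening: 0.235
grip_force: 30.0
```

>>> move_arm:
  commands:
    - [[0,0,0],[0,0,0],0.4]
    - [[0,0,0],[0,0,0],0.4]
    - [[0,0,0],[0,0,0],0.4]
    - [[0,0,0],[0,0,0],0.4]
    - [[0,0,1],[0,0,0],0.4]
    - [[0,0,3],[0,0,0],0.4]
    - [[0,0,4],[0,0,0],0.4]
    - [[0,0,4],[0,0,0],0.5]
    - [[0,0,4],[0,0,0],1]
    - [[0,4,2],[0,0,0],1]

```text
t: 38.1
eef_pos: [482.9, -144.4, 171.1]
tcp_rot: [3.139, -0.004, 0.081]
ft_force: [1.1, -0.6, -0.2]
opening: 0.596
grip_force: 0.0
```

>>> move_arm:
  commands:
    - [[2,2.5,0],[0,0,7.7],1]
    - [[2,2.5,0],[0,0,7.7],1]
    - [[2,2.2,0],[0,0,7.7],1]
    - [[2,2.2,0],[0,0,7.7],1]
    - [[2,2.2,0],[0,0,7.7],1]
    - [[2,2.2,0],[0,0,7.7],1]
    - [[2,2.2,0],[0,0,7.7],1]
    - [[2,2.2,0],[0,0,7.7],1]
    - [[2,2,0],[0,0,7.7],1]
    - [[1.9,0,0],[0,0,0],1]

```text
t: 39.1
eef_pos: [681.0, 62.6, 168.0]
tcp_rot: [-3.141, 0.001, 1.301]
ft_force: [0.1, -1.1, 0.6]
opening: 1.001
grip_force: 0.0
```

Run:
```python
from h import *
s=state();print(s["eef_pos"],np.degrees(s["tcp_rot"]),np.degrees(s["joints"]).round(0),s["opening"])
ci=camera_info("wrist");a=read_camera("wrist");cv2.imwrite("pics/w6.png",a)
print(hull("wrist",np.array([680.5,58.5,11]),Ro.from_euler('z',74.4,degrees=True).as_matrix(),(55,22.5,11),ci).round(0).tolist())
for y in range(90,240,6): print(y,''.join('#' if v>175 else '+' if v>130 else '-' if v>80 else '.' for v in a[y,240:420:2,2]))
t=read_camera("top");cv2.imwrite("pics/t7.png",t)
for y in range(182,244,2): print(y,''.join('#' if v>205 else '+' if v>170 else '-' if v>110 else '.' for v in t[y,360:450,2]))
```

```text
[680.99209451  62.57407563 168.04710205] [-1.79979884e+02  2.89138902e-02  7.45312935e+01] [-0. 33. 81. -0. 66. 15.] 1.000809840210043
[[344.0, 144.0], [342.0, 231.0], [307.0, 231.0], [306.0, 144.0], [307.0, 143.0], [342.0, 143.0]]
90 +++####+.##########++++++++++++##++##+++#######+++#++#######+###############++++###+++++--
96 #+++####+-########++#++++++++#####++#++++++++###############################++++###++++++-
102 +++++####-+###+###+++#++++++#######++++++++++++##################++##########++++++++++++#
108 ###++++###-+##+++######+++++#######++++++++++++++++++#############++++########+++##++++++#
114 ###########-+####+###++++++#+++##+++++++++++++++++++##++++#########++++#######++##+++#++++
120 +++#########-+####++++#+++++########+###++#++##+++###################++++++#######+++####+
126 +#####+++++##-+#########++++++#+################++##+++###############++#++++###+++++#####
132 +++++++++++###-###++++++##+++######+++#######+#########+##############++##++++#++++++#####
138 ++++++++++++###-##++++++##+++++###########+#######+####+++++#########++++++++++###+++#+++#
144 ++#++++++++
[... 3749 characters left out ...]
###########################+-------
230 ...........................................----+###################################-------
232 ................................................-+#################################+--+-+-
234 ..................................................+################################+------
236 ...................................................-+#########+####################+------
238 ....................................................-+++++++++++++-++++++++++++++++-------
240 ....................................................----------------+++++++++---------+++-
242 .....................................................--------------+++++++++++++++++---+++
```

>>> move_arm:
  commands:
    - [[0,-0.4,-4],[0,0,0],1]
    - [[0,0,-4],[0,0,0],1]
    - [[0,0,-4],[0,0,0],1]
    - [[0,0,-4],[0,0,0],1]
    - [[0,0,-2],[0,0,0],1]
    - [[0,0,-1],[0,0,0],1]
    - [[0,0,0],[0,0,0],1]

```text
t: 39.9
eef_pos: [679.8, 55.7, -23.1]
tcp_rot: [-3.14, 0.001, 1.293]
ft_force: [0.5, 0.6, 0.2]
opening: 0.999
grip_force: 0.0
```

>>> move_arm:
  commands:
    - [[0,0,-0.5],[0,0,0],1]
    - [[0,0,-0.3],[0,0,0],1]
    - [[0,0,0],[0,0,0],1]

```text
t: 40.2
eef_pos: [680.8, 56.0, -30.1]
tcp_rot: [3.141, 0.001, 1.294]
ft_force: [-0.1, -0.8, 0.4]
opening: 0.996
grip_force: 0.0
```

>>> move_arm:
  commands:
    - [[0,0.2,-0.3],[0,0,0],1]
    - [[0,0,0],[0,0,0],0.3]
    - [[0,0,0],[0,0,0],0.3]
    - [[0,0,0],[0,0,0],0.3]
    - [[0,0,0],[0,0,0],0.3]
    - [[0,0,0],[0,0,0],0.3]
    - [[0,0,0],[0,0,0],0.3]
    - [[0,0,0],[0,0,0],0.3]
    - [[0,0,0],[0,0,0],0.3]
    - [[0,0,0],[0,0,0],0.3]

```text
t: 41.2
eef_pos: [680.6, 58.0, -33.7]
tcp_rot: [-3.141, 0.001, 1.294]
ft_force: [0.5, 0.1, -0.3]
opening: 0.472
grip_force: 30.0
```

>>> move_arm:
  commands:
    - [[0,0,4],[0,0,0],0.3]
    - [[0,0,4],[0,0,0],0.3]
    - [[0,0,4],[0,0,0],0.3]
    - [[-2,0.5,4],[0,0,-8.3],0.3]
    - [[-3.5,1.3,2],[0,0,-8.3],0.3]
    - [[-3.5,1.3,0],[0,0,-8.3],0.3]
    - [[-3.5,1.3,0],[0,0,-8.3],0.3]
    - [[-3.5,1.3,0],[0,0,-8.3],0.3]
    - [[-3.5,1.3,0],[0,0,-8.3],0.3]
    - [[-3.5,1.3,0],[0,0,-8.3],0.3]

```text
t: 42.2
eef_pos: [449.0, 141.4, 146.3]
tcp_rot: [-3.141, 0.001, 0.274]
ft_force: [0.3, 0.9, -0.4]
opening: 0.469
grip_force: 30.0
```

>>> move_arm:
  commands:
    - [[-1,1,0],[0,0,-8.3],0.3]
    - [[0,0,0],[7.53,0.99,0],0.3]
    - [[0,0,0],[7.53,0.99,0],0.3]
    - [[0,0,0],[7.53,0.99,0],0.3]
    - [[0,0,0],[7.53,0.99,0],0.3]
    - [[0,0,0],[7.53,0.99,0],0.3]
    - [[0,0,0],[0,0,0],0.3]

```text
t: 42.9
eef_pos: [441.0, 149.3, 145.1]
tcp_rot: [-2.475, 0.0, 0.131]
ft_force: [1.1, 0.4, -1.3]
opening: 0.469
grip_force: 30.0
```

Run:
```python
from h import *
go([441,149,87],38)
```

```text
e [441.  149.3 145.1] d [-0.08   0.61  -0.788] move cm [ 0.   -0.03 -5.81] turn [-0.19 -0.05  0.01] J [-13.  24. 117.  41.  62.  42.] 0.4691763959290487 29.998912811279297
```

>>> move_arm:
  commands:
    - [[0,0,-3],[0,0,0],0.3]
    - [[0,0,-2.8],[0,0,0],0.3]
    - [[-0.1,0.8,-1],[0,0,0],0.3]
    - [[-0.1,0.8,-1],[0,0,0],0.3]
    - [[-0.1,0.8,-1],[0,0,0],0.3]
    - [[-0.1,0.6,-0.6],[0,0,0],0.3]
    - [[0,0,0],[0,0,0],0.3]

```text
t: 43.6
eef_pos: [436.1, 182.1, 52.1]
tcp_rot: [-2.478, -0.001, 0.136]
ft_force: [0.2, -0.6, -0.9]
opening: 0.474
grip_force: 30.0
```

>>> move_arm:
  commands:
    - [[0,0,-0.2],[0,0,0],0.3]
    - [[0,0,0],[0,0,0],0.3]

```text
t: 43.8
eef_pos: [436.9, 180.9, 50.5]
tcp_rot: [-2.479, -0.003, 0.134]
ft_force: [-0.2, 0.1, 0.2]
opening: 0.474
grip_force: 30.0
```

>>> move_arm:
  commands:
    - [[0,0,-0.15],[0,0,0],0.3]
    - [[0,0,-0.1],[0,0,0],0.3]
    - [[0,0,0],[0,0,0],0.65]
    - [[0,0,0],[0,0,0],0.65]
    - [[0,0,0],[0,0,0],0.65]
    - [[0,0,0],[0,0,0],0.65]
    - [[0,0,0],[0,0,0],0.65]
    - [[0,0,0],[0,0,0],0.65]

```text
t: 44.6
eef_pos: [436.6, 181.1, 47.8]
tcp_rot: [-2.478, -0.002, 0.135]
ft_force: [0.4, -0.3, -0.8]
opening: 0.653
grip_force: 0.0
```

>>> move_arm:
  commands:
    - [[0,-0.6,0.8],[0,0,0],0.65]
    - [[0.1,-1.2,1.6],[0,0,0],0.65]
    - [[0.1,-1.8,2.3],[0,0,0],0.65]
    - [[0.2,-2.4,3.1],[0,0,0],0.65]
    - [[0.2,-2.4,3.1],[0,0,0],0.65]
    - [[0,0,3],[0,0,0],0.65]

```text
t: 45.2
eef_pos: [443.0, 94.5, 188.5]
tcp_rot: [-2.48, -0.002, 0.132]
ft_force: [0.7, -0.2, -0.1]
opening: 0.648
grip_force: 0.0
```

Run:
```python
from h import *
b=cv2.imread("pics/s4.png"); a=read_camera("scene"); cv2.imwrite("pics/s6.png",a)
d=cv2.absdiff(a,b).max(2)[190:225,300:360]; print("scene diff>40:",(d>40).sum())
b=cv2.imread("pics/t4.png"); a=read_camera("top")
d=cv2.absdiff(a,b).max(2)[195:245,290:330]; print("top diff>40:",(d>40).sum()); print(state()["eef_pos"])
```

```text
scene diff>40: 21
top diff>40: 11
[443.71584294  95.74999509 189.90322585]
```

Seated the same way, so I'll regrip.

>>> move_arm:
  commands:
    - [[0,0,2],[-8.2,-1.08,0],0.65]
    - [[0,0.5,2],[-8.2,-1.08,0],0.65]
    - [[-0.1,1,0],[-8.2,-1.08,0],0.65]
    - [[-0.1,1,0],[-8.2,-1.08,0],0.65]
    - [[-0.1,1,0],[-8.2,-1.08,0],0.65]
    - [[-0.1,1,0],[-8.2,-1.08,0],0.65]
    - [[-0.1,1,0],[-8.2,-1.08,0],0.65]
    - [[-0.1,1,0],[-8.2,-1.08,0],0.65]
    - [[-0.1,1,0],[-8.2,-1.08,0],0.65]
    - [[0,1,0],[-8.2,-1.08,0],0.65]

```text
t: 46.3
eef_pos: [435.5, 182.9, 227.2]
tcp_rot: [2.355, 0.001, 0.135]
ft_force: [0.6, -0.3, -0.2]
opening: 0.651
grip_force: 0.0
```

>>> move_arm:
  commands:
    - [[0.1,0.1,-4],[0,0,-0.2],0.65]
    - [[0,0,-4],[0,0,0],0.65]
    - [[0,0,-3.6],[0,0,0],0.65]
    - [[0,0,0],[0,0,0],0.65]

```text
t: 46.7
eef_pos: [434.9, 181.9, 107.4]
tcp_rot: [2.358, 0.01, 0.13]
ft_force: [-0.7, -0.7, 1.2]
opening: 0.652
grip_force: 0.0
```

>>> move_arm:
  commands:
    - [[0.1,-1,-1],[0,0,0],0.65]
    - [[0.1,-1,-1],[0,0,0],0.65]
    - [[0.2,-1,-1],[0,0,0],0.65]
    - [[0.1,-1,-1],[0,0,0],0.65]
    - [[0.1,-1,-1],[0,0,0],0.65]
    - [[0.2,-1,-1],[0,0,0],0.65]
    - [[0.2,-0.9,-0.8],[0,0,0],0.65]
    - [[0,0,0],[0,0,0],0.65]

```text
t: 47.5
eef_pos: [446.3, 112.7, 41.8]
tcp_rot: [2.36, 0.005, 0.129]
ft_force: [0.0, 0.8, 0.9]
opening: 0.651
grip_force: 0.0
```

>>> move_arm:
  commands:
    - [[0,0,0],[0,0,0],0.1]
    - [[0,0,0],[0,0,0],0.1]
    - [[0,0,0],[0,0,0],0.1]
    - [[0,0,0],[0,0,0],0.1]
    - [[0,0,0],[0,0,0],0.1]
    - [[0,0,0],[0,0,0],0.1]
    - [[0,0,0],[0,0,0],0.1]
    - [[0,0,0],[0,0,0],0.1]

```text
t: 48.3
eef_pos: [446.6, 114.3, 42.8]
tcp_rot: [2.362, 0.003, 0.13]
ft_force: [-1.1, 4.1, 2.0]
opening: 0.226
grip_force: 30.0
```

>>> move_arm:
  commands:
    - [[0,0,0.5],[0,0,0],0.1]
    - [[0,0,1.5],[0,0,0],0.1]
    - [[0,0,3],[0,0,0],0.1]
    - [[0,0,4],[0,0,0],0.1]
    - [[0,0,2],[7.43,0.98,0],0.1]
    - [[0,-1,0],[7.43,0.98,0],0.1]
    - [[0.2,-2,0],[7.43,0.98,0],0.1]
    - [[0.2,-2,0],[7.43,0.98,0],0.1]
    - [[0.2,-2,0],[7.43,0.98,0],0.1]
    - [[0.3,-2,0],[7.43,0.98,0],0.1]

```text
t: 49.3
eef_pos: [454.8, 26.8, 154.3]
tcp_rot: [3.128, 0.003, 0.134]
ft_force: [0.6, 0.4, -0.5]
opening: 0.233
grip_force: 30.0
```

>>> move_arm:
  commands:
    - [[0.5,-4,0],[0,0,-2.8],0.1]
    - [[0.5,-4,0],[0,0,0],0.1]
    - [[0.4,-3,0],[0,0,0],0.1]
    - [[0.4,-2,0],[0,0,0],0.1]
    - [[0,0,0],[0,0,0],0.1]

```text
t: 49.8
eef_pos: [472.7, -104.4, 153.2]
tcp_rot: [3.123, 0.006, 0.082]
ft_force: [0.3, 0.5, -1.2]
opening: 0.232
grip_force: 30.0
```

Run:
```python
from h import *
go(np.r_[press(-8),-6],0,PR)
```

```text
e [ 472.7 -104.4  153.2] d [ 0. -0. -1.] move cm [  0.43  -2.95 -15.92] turn [ 1.08 -0.27  0.02] J [-20.  18. 110.  -1.  51.  67.] 0.23159794096026134 29.99959945678711
```

>>> move_arm:
  commands:
    - [[0.4,-2.9,-1],[1.1,-0.27,0],0.1]
    - [[0,0,-3.5],[0,0,0],0.1]
    - [[0,0,-4],[0,0,0],0.1]
    - [[0,0,-4],[0,0,0],0.1]
    - [[0,0,-2],[0,0,0],0.1]
    - [[0,0,-1],[0,0,0],0.1]
    - [[0,0,0],[0,0,0],0.1]

```text
t: 50.5
eef_pos: [476.2, -130.7, -2.9]
tcp_rot: [-3.14, 0.002, 0.085]
ft_force: [0.0, 0.3, -1.2]
opening: 0.228
grip_force: 30.0
```

>>> move_arm:
  commands:
    - [[0,0,-0.3],[0,0,0],0.1]
    - [[0,0,-0.2],[0,0,0],0.1]
    - [[0,0,0],[0,0,0],0.1]

```text
t: 50.8
eef_pos: [476.9, -131.5, -7.0]
tcp_rot: [-3.141, -0.0, 0.084]
ft_force: [-0.4, -0.8, -0.8]
opening: 0.233
grip_force: 30.0
```

>>> move_arm:
  commands:
    - [[0,0,-0.2],[0,0,0],0.1]
    - [[0,0,-0.2],[0,0,0],0.1]
    - [[0,0,0],[0,0,0],0.1]

```text
t: 51.1
eef_pos: [477.1, -131.6, -10.6]
tcp_rot: [3.142, -0.001, 0.084]
ft_force: [-1.7, 2.2, 15.0]
opening: 0.23
grip_force: 30.0
```

>>> move_arm:
  commands:
    - [[0,0,-0.1],[0,0,0],0.1]
    - [[0,0,0],[0,0,0],0.1]

```text
t: 51.3
eef_pos: [477.1, -131.6, -10.7]
tcp_rot: [3.141, -0.001, 0.084]
ft_force: [-5.5, 3.6, 30.9]
opening: 0.232
grip_force: 30.0
```

>>> move_arm:
  commands:
    - [[0,0,0.2],[0,0,0],0.23]
    - [[0,0,0],[0,0,0],0.4]
    - [[0,0,0],[0,0,0],0.4]
    - [[0,0,0],[0,0,0],0.4]
    - [[0,0,0],[0,0,0],0.4]
    - [[0,0,1],[0,0,0],0.4]
    - [[0,0,3],[0,0,0],0.4]
    - [[0,0,4],[0,0,0],0.4]
    - [[0,0,4],[0,0,0],0.45]
    - [[0,0,1],[0,0,0],0.5]

```text
t: 52.3
eef_pos: [477.9, -132.0, 123.6]
tcp_rot: [3.139, -0.004, 0.084]
ft_force: [0.2, -0.1, -0.4]
opening: 0.479
grip_force: 0.0
```

>>> move_arm:
  commands:
    - [[0,3,0],[0,0,0],0.5]
    - [[-0.2,4,0],[0,0,0],0.5]
    - [[-0.4,4,0],[0,0,0],0.5]
    - [[-0.4,2.6,0],[0,0,0],0.5]
    - [[0,0,0],[0,0,0],0.5]

```text
t: 52.8
eef_pos: [465.6, 6.9, 119.4]
tcp_rot: [-3.141, 0.002, 0.087]
ft_force: [-0.2, -0.5, -0.0]
opening: 0.497
grip_force: 0.0
```

Run:
```python
from h import *
go(np.r_[press(131),27],0,PR)
t=read_camera("top");cv2.imwrite("pics/t8.png",t)
print("handle px",proj("top",np.r_[press(131),86]),"jaw face top",proj("top",np.r_[press(102),61]))
w=read_camera("wrist");cv2.imwrite("pics/w8.png",w);ci=camera_info("wrist")
print("wrist handle",[proj("wrist",np.r_[press(131+b*11,a*15),86],ci).round(0).tolist() for a in(-1,1) for b in(-1,1)])
cv2.imwrite("pics/v14.png",np.vstack([cv2.resize(t[180:245,330:455],(640,333),interpolation=cv2.INTER_CUBIC),w[40:300]]))
```

```text
e [465.6   6.9 119.4] d [ 0. -0. -1.] move cm [-0.   -0.24 -9.24] turn [-0.05 -0.1  -0.27] J [ -7.  20. 115.   0.  46.  78.] 0.49746529337258094 0.0
handle px [357.25463008 212.92411344] jaw face top [365.39469465 213.15720926]
wrist handle [[336.0, 229.0], [311.0, 229.0], [337.0, 196.0], [311.0, 195.0]]
```

View pics/v14.png

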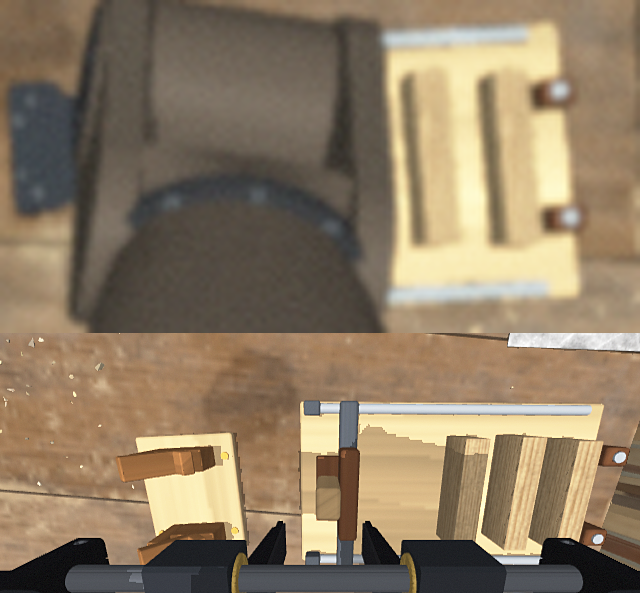

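All three blanks stand parallel on the bed. The jaw handle is at wrist (328,207), about 3 mm from where I predicted.

>>> move_arm:
  commands:
    - [[0,-0.5,-3],[0,0,-0.2],0.5]
    - [[0,0,-3],[0,0,0],0.5]
    - [[0,0,-2],[0,0,0],0.5]
    - [[0,0,-0.8],[0,0,0],0.5]
    - [[0,0,0],[0,0,0],0.5]

```text
t: 53.4
eef_pos: [466.3, -1.2, 30.7]
tcp_rot: [-3.141, 0.003, 0.079]
ft_force: [-0.1, 0.5, 0.2]
opening: 0.5
grip_force: 0.0
```

>>> move_arm:
  commands:
    - [[0,0,0],[0,0,0],0.1]
    - [[0,0,0],[0,0,0],0.1]
    - [[0,0,0],[0,0,0],0.1]
    - [[0,0,0],[0,0,0],0.1]
    - [[0,0,0],[0,0,0],0.1]
    - [[0,0,0],[0,0,0],0.1]

```text
t: 54.0
eef_pos: [466.9, -0.4, 32.0]
tcp_rot: [-3.141, -0.0, 0.08]
ft_force: [-0.4, 1.0, 7.6]
opening: 0.232
grip_force: 30.0
```

>>> move_arm:
  commands:
    - [[0.08,-1,0.05],[0,0,0],0.1]
    - [[0.08,-1,0],[0,0,0],0.1]
    - [[0.08,-1,0],[0,0,0],0.1]
    - [[0.08,-1,0],[0,0,0],0.1]
    - [[0.08,-1,0],[0,0,0],0.1]
    - [[0.08,-1,0],[0,0,0],0.1]
    - [[0.08,-1,0],[0,0,0],0.1]
    - [[0,0,0],[0,0,0],0.1]

```text
t: 54.8
eef_pos: [472.6, -72.1, 32.0]
tcp_rot: [3.141, 0.0, 0.079]
ft_force: [1.4, -2.7, 4.1]
opening: 0.227
grip_force: 30.0
```

>>> move_arm:
  commands:
    - [[0.04,-0.5,0],[0,0,0],0.1]
    - [[0.04,-0.5,0],[0,0,0],0.1]
    - [[0.04,-0.5,0],[0,0,0],0.1]
    - [[0.04,-0.5,0],[0,0,0],0.1]
    - [[0.04,-0.5,0],[0,0,0],0.1]
    - [[0.04,-0.5,0],[0,0,0],0.1]
    - [[0.04,-0.5,0],[0,0,0],0.1]
    - [[0.04,-0.5,0],[0,0,0],0.1]
    - [[0.04,-0.5,0],[0,0,0],0.1]
    - [[0.04,-0.5,0],[0,0,0],0.1]

```text
t: 55.8
eef_pos: [476.3, -120.5, 32.0]
tcp_rot: [-3.141, 0.001, 0.08]
ft_force: [3.1, 4.5, 5.8]
opening: 0.229
grip_force: 30.0
```

>>> move_arm:
  commands:
    - [[0.04,-0.5,0],[0,0,0],0.1]
    - [[0.04,-0.5,0],[0,0,0],0.1]
    - [[0.04,-0.5,0],[0,0,0],0.1]
    - [[0.04,-0.5,0],[0,0,0],0.1]
    - [[0.04,-0.5,0],[0,0,0],0.1]
    - [[0.04,-0.5,0],[0,0,0],0.1]
    - [[0.04,-0.5,0],[0,0,0],0.1]
    - [[0,0,0],[0,0,0],0.1]

```text
t: 56.6
eef_pos: [479.2, -156.0, 32.0]
tcp_rot: [-3.141, 0.001, 0.08]
ft_force: [3.0, -1.9, 5.9]
opening: 0.231
grip_force: 30.0
```

>>> move_arm:
  commands:
    - [[0.02,-0.2,0],[0,0,0],0.1]
    - [[0.02,-0.2,0],[0,0,0],0.1]
    - [[0,0,0],[0,0,0],0.1]

```text
t: 56.9
eef_pos: [479.0, -156.5, 32.0]
tcp_rot: [-3.137, 0.002, 0.079]
ft_force: [6.8, 27.6, 11.3]
opening: 0.23
grip_force: 30.0
```

>>> move_arm:
  commands:
    - [[0,0.2,0],[0,0,0],0.1]
    - [[0,0,0],[0,0,0],0.5]
    - [[0,0,0],[0,0,0],0.5]
    - [[0,0,0],[0,0,0],0.5]
    - [[0,0,0],[0,0,0],0.5]
    - [[0,0,1],[0,0,0],0.5]
    - [[0,0,3],[0,0,0],0.5]
    - [[0,0,4],[0,0,0],0.5]
    - [[0,0,4],[0,0,0],0.5]
    - [[0,0,4],[0,0,0],0.5]

```text
t: 57.9
eef_pos: [478.9, -157.4, 194.2]
tcp_rot: [-3.141, 0.001, 0.08]
ft_force: [-0.6, 0.3, 0.4]
opening: 0.501
grip_force: 0.0
```

>>> move_arm:
  commands:
    - [[0,4.5,1],[0,0,0],0.5]
    - [[0,4.5,1],[0,0,0],0.5]
    - [[0,4.5,0],[0,0,0],0.5]
    - [[0,4.5,0],[0,0,0],0.5]
    - [[0,4.5,0],[0,0,0],0.5]
    - [[0,4.5,0],[0,0,0],0.5]
    - [[0,4.5,0],[0,0,0],0.5]
    - [[0,0,0],[0,0,0],0.5]

```text
t: 58.7
eef_pos: [478.7, 161.5, 212.5]
tcp_rot: [-3.14, 0.0, 0.085]
ft_force: [-0.4, -0.3, -0.4]
opening: 0.497
grip_force: 0.0
```

Run:
```python
from h import *
t=read_camera("top");cv2.imwrite("pics/t9.png",t)
print("pred: jaw handle y=-33",proj("top",np.r_[press(-33),86]),"face",proj("top",np.r_[press(-62),61]))
for y in(-117,-95,-73): print(y,[proj("top",np.r_[press(y+b*11,a*55),63]).round(0).tolist() for a in(-1,1) for b in(-1,1)])
for y in range(184,242,2): print(y,''.join('#' if v>205 else '+' if v>170 else '-' if v>110 else '.' for v in t[y,385:450,2]))
w=read_camera("wrist");ci=camera_info("wrist");cv2.imwrite("pics/w9.png",w)
for y in(-128,-106,-84,-62): print(y,[proj("wrist",np.r_[press(y,a*55),63],ci).round(0).tolist() for a in(-1,0,1)])
```

```text
pred: jaw handle y=-33 [409.16928729 210.22408208] face [416.30097974 210.5074627 ]
-117 [[438.0, 227.0], [432.0, 227.0], [435.0, 192.0], [429.0, 193.0]]
-95 [[432.0, 227.0], [425.0, 227.0], [429.0, 193.0], [422.0, 193.0]]
-73 [[425.0, 227.0], [418.0, 228.0], [422.0, 193.0], [415.0, 193.0]]
184 ------------------------------------------------+++++------------
186 --------+++-----------.....-++++++++++++++++++++#####+-----------
188 +++++++++++++++++++++-.....-++++++#####++++++++#######+----------
190 +++++++++############+-...--##########################+----------
192 ######################-....-##########################+----------
194 ######################-....-++######++################+----------
196 ######################-......--###################+--++----------
198 ######################-..------+#####+#####++#####+--++----------
200 ######################+..------+#####+##+#+#+####++--------------
202 ################+++++--..------+#########++++##+#+#####----------
204 ###############+-------...-----+##########+############+---------
206 ################---------------+##
[... 735 characters left out ...]
 ########################+-....-+#########################+-------
230 #########################-....+##########################+-------
232 #########################-....-###########################+------
234 #########################-....-+##########################+------
236 #################++++++++-....--+++++++++++++++++++#######+------
238 +++++++++++++++++++++++++---..---++++++---++++++++++++++---------
240 -++++++++++++++---+-------------------------+-----------------+--
-128 [[636.0, 245.0], [648.0, 205.0], [661.0, 162.0]]
-106 [[619.0, 245.0], [631.0, 205.0], [643.0, 162.0]]
-84 [[603.0, 245.0], [613.0, 205.0], [625.0, 162.0]]
-62 [[586.0, 245.0], [596.0, 205.0], [607.0, 162.0]]
```

```bash
python3 -c "
from cell import env
print(env.job_done())"
```

```text
the job is handed in; nothing more can be done
None
```

Job handed in: all three blanks I found went through the cradle and now stand on edge in the press, clamped against the fence and released; the hand-in call gave no verdict, and I left a darker, blank-sized piece under a block in the offcut pile, judging it not to be a fourth.

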